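# Pack the corner guards and door wedges into their kit box

### The job

Pack away the child-safety kit: lift the white hood off the grey tray and stand it on the free table on the right, then nest all the aluminium corner guards on the tray's ridge, one over the other with legs aligned and ends flush, and lay the two door wedges head to tail so they fill the rectangular bay, down on its floor. When everything is in, put the hood back on fully inside the tray's rim, and leave the other things on the table where they are.

Things in the scene. Friction and masses are not known exactly. Their poses are not given: they have to be found in the camera images.
- tray: Shallow grey tray, fixed, 166 (x) x 196 (y) mm outside, 158 x 188 mm inside its 4 mm rim; floor 6 mm and rim 14 mm above the table. Origin: centre of its underside. x runs along the ridge and the bay, y points from the bay to the ridge. The closed hood stands on its floor inside the rim. Room to stand the hood meanwhile: about x 0.60, y -0.265 m, yaw 0.
- ridge (a point): Seat of the first guard's origin on the tray's roof-shaped ridge: tray x 0, y +45 mm, 24 mm above the table (18 above the tray floor), axes as the tray. Ridge 120 mm long along x, faces sloping 45 degrees, apex 24 mm above this point. The k-th guard's origin sits (k-1) x 11.3 mm above this point.
- bay (a point): Centre of the floor of the wedge bay: tray x 0, y -45.5 mm, 6 mm above the table, axes as the tray. Inside 116 (x) x 59 (y) mm, walls 4 mm thick, 8 mm high. Two wedges head to tail fill it: one with origin near y = -14.5 mm and axes along the bay's, the other near y = +14.5 mm, turned half a turn.
- hood: White opaque cover, open below, 150 (x) x 180 (y) x 100 mm, walls 4, top 5 mm, about 0.3 kg. Grey bar handle centred on top, along x: 90 long, 12 wide, its bar 118 to 132 mm above the lower edge. Origin: centre of the lower edge plane. Starts closed on the tray (origin 6 mm above the table), 4 mm play to the rim each side; same after half a turn.
- guard_1: Aluminium right-angle corner guard, 120 mm long (x), standing like a roof on two square feet along its leg edges: 64 mm wide over the feet (y), 35 high, legs 8 thick at 45 degrees; feet 8 wide, 10.5 high, outer faces upright, to pinch across. Origin: underside centre; inner apex 24 mm above. 0.1 kg. All equal, same after half a turn. May be absent.
- guard_2: Aluminium right-angle corner guard, 120 mm long (x), standing like a roof on two square feet along its leg edges: 64 mm wide over the feet (y), 35 high, legs 8 thick at 45 degrees; feet 8 wide, 10.5 high, outer faces upright, to pinch across. Origin: underside centre; inner apex 24 mm above. 0.1 kg. All equal, same after half a turn. May be absent.
- guard_3: Aluminium right-angle corner guard, 120 mm long (x), standing like a roof on two square feet along its leg edges: 64 mm wide over the feet (y), 35 high, legs 8 thick at 45 degrees; feet 8 wide, 10.5 high, outer faces upright, to pinch across. Origin: underside centre; inner apex 24 mm above. 0.1 kg. All equal, same after half a turn. May be absent.
- guard_4: Aluminium right-angle corner guard, 120 mm long (x), standing like a roof on two square feet along its leg edges: 64 mm wide over the feet (y), 35 high, legs 8 thick at 45 degrees; feet 8 wide, 10.5 high, outer faces upright, to pinch across. Origin: underside centre; inner apex 24 mm above. 0.1 kg. All equal, same after half a turn. May be absent.
- wedge_1: Dark rubber door wedge on its side, 110 mm long (x), 30 high, plan tapering from 40 mm (x = -55) to 14 mm (x = +55). Straight side at y = -13.5; slanted side from y = +26.5 (thick end) to +0.5 (thin end). Grip rib on top along x, 36 x 10 mm, from 30 to 53 mm above the underside, centred at x = -20, y = +3. Origin on the underside. About 0.12 kg. Both equal.
- wedge_1_rib (a point): Centre of the top of that wedge's grip rib, 53 mm above its underside, towards its thick end; axes as the wedge.
- wedge_2: Dark rubber door wedge on its side, 110 mm long (x), 30 high, plan tapering from 40 mm (x = -55) to 14 mm (x = +55). Straight side at y = -13.5; slanted side from y = +26.5 (thick end) to +0.5 (thin end). Grip rib on top along x, 36 x 10 mm, from 30 to 53 mm above the underside, centred at x = -20, y = +3. Origin on the underside. About 0.12 kg. Both equal.
- wedge_2_rib (a point): Centre of the top of that wedge's grip rib, 53 mm above its underside, towards its thick end; axes as the wedge.
- mill: Tall dark wooden mill, 58 x 58 x 170 mm; bystander, to be left where it stands. Origin: centre of its underside.
- mug: White mug, 78 x 110 x 97 mm; bystander, to be left where it stands. Origin: centre of its underside.
- pen_pot: Pot of pens, 81 x 86 x 147 mm; bystander, to be left where it stands. Origin: centre of its underside.
- jar: Storage jar with dark green lid, 91 x 91 x 142 mm; bystander, to be left where it stands. Origin: centre of its underside.
- tin: Food tin, 76 x 75 x 58 mm; bystander, to be left where it stands. Origin: centre of its underside.
- small_cup: Small cup, 60 x 87 x 56 mm; bystander, to be left where it stands. Origin: centre of its underside.
- candle: Tea light, 38 x 38 x 16 mm; bystander, to be left where it stands. Origin: centre of its underside.
- timer: Wind-up kitchen timer, 61 x 61 x 53 mm; bystander, to be left where it stands. Origin: centre of its underside.

How it is judged:
By the outcome, as a careful person would: the job done as asked, in the order asked, and still so for the second after the job is handed in, with the robot touching nothing.
Of guard_1, guard_2, guard_3, guard_4 only 2 to 4 are there at a start; the rules pass over those that are not, and their reading is None.
At some moment in a run one of guard_1, guard_2, guard_3, guard_4, wedge_1, wedge_2 may be knocked a few centimetres aside while the robot is not near it.
Once in a run the grip may slacken for a moment while it holds something.
It also fails if it takes over 210 s, if anything falls off the work surface, if the arm or the gripper's body presses on something with over 40 N, if the wrist force passes 120 N, or if a joint passes its speed limit or range.

### The arm

A 7-joint arm with a two-finger parallel gripper is mounted at the origin on a cart in front of the work surface, level with it; the furniture and walls round the work are solid. World frame = base frame: x ahead of the robot, y to its left, z up, the work surface at z = 0. Lengths are in m, angles in rad, forces in N, time in s.
With the tool pointing down it reaches from about 0.4 to 0.85 m from the base axis. Payload 10.4 kg.
Tool frame: the origin (TCP) lies between the finger pads; the fingertips stand 22 mm ahead of it and the grasp point (between the pads) lies 3 mm ahead of it (r.nose_length is the distance from the TCP to the fingertips, in m); z points along the fingers, y is the line along which they close (so a half turn about z gives the same grasp; the last joint's range is limited). The gripper opens to 87 mm and grips with 3 to 60 N. Pads are 19 mm wide; open, the fingers measure 117 mm over their backs; the gripper's body (75 mm by 190 mm) begins 51 mm behind the grasp point.
Start: joints at [1.165, 0.332, -0.065, 1.46, 0.022, 1.35, -0.088], TCP at [0.233, -0.58, 0.245] pointing down, gripper open.
Joint ranges: [-2.6, 2.6], [-0.5, 2.12], [-1.47, 1.34], [0.16, 2.42], [-1.27, 4.41], [0.06, 2.06], [-2.6, 2.6]. Speed limits (rad/s): [2.22, 2.22, 2.79, 2.79, 3.14, 3.14, 3.14].

### API

Orientations are given as a unit quaternion [x, y, z, w].
In Python, from bench import readout, cams, r gives the robot as it stands. The module is installed in compiled form; this text tells all that it offers.
- The arm moves only by the tool step_arm, never from a script. Its argument "deltas" is a list that holds one entry, the list of rows, each a list of 7 numbers: the turn, a rotation vector about the tool's x, y, z in rad, then the shift along the tool's x, y, z in m, then the opening in per cent of the stroke, from 0 (shut) to 100 (fully open). A call has 1 to 20 rows; each row is the pose to reach, as a shift and turn from the pose commanded when the call began, along the tool's axes at that moment; what a row does not reach only later rows make up. A row lasts 1/8 s, in which the tool goes at most 62.5 mm and 10.7 degrees, less where a joint would pass 70% of its speed; a pose out of reach is approached as far as the arm can. A call with a gripper value outside its range is refused whole. The fingers move at their own pace and stop on an object; "squeeze" is the grip in N (left out, the last holds). Time passes only in rows, so rows that repeat a pose let the fingers close. It gives the time, the measured TCP pose, the force, the opening and the grip force at its end, in the units of the state.
- readout.read_state(): the state, without advancing time (a new reading comes with each control period).
- cams.camera(name): name is "scene" or "top" or "wrist"; returns a dict with "img" (480x640x3 uint8, red, green, blue), "fx", "fy", "cx", "cy" (pixels), "origin" and "rotation" of the camera in the world; the wrist camera has in their place "T_tool_cam" (4x4, takes a point from camera to tool coordinates, whose origin is the TCP and whose axes are the flange's). Camera axes: x right, y up, looking along -z (the intrinsics and any distortion apply to the point x, -y, -z); pixel columns grow to the right and rows downward; lengths in m; the calibration is good to about 2 mm. A picture is of the moment at which its call begins: read the wrist's pose just before it. There is no depth.
- r.close_job(): hands the job in; it is judged then, once.
The state is a dict: "time": time; "joint_positions": joint angles; "joint_vel": joint speeds; "joint_torque": joint torques, N m; "ee_pos": TCP position; "eef_rot": TCP orientation; "ft_force": force on the tool from outside, world axes, zero at the start; "torque": the same for the moment, N m; "width": finger opening in m; "grip_force": force on a finger pad.
Only numpy, scipy, OpenCV 4.12 (cv2) and the standard library are available. Lean on these libraries where they do the work, as an engineer would, in place of code of your own. Each camera call takes 0.05 s, during which the arm holds its last target. There are 200 camera calls.

## Working session

There is one attempt and no reset: what is moved stays moved. The work goes in short steps, Python scripts to look and compute and a tool call to move; the robot and the scene stay as the last step left them, time stands still between calls to the robot, and variables do not carry over. Pictures are saved under pics/ and viewed, at most 14 in all, crops included, and the job is handed in when it is done.

Besides the shell and the picture viewer there is one more tool, called after "Request:" as a command line: name --argument value ..., lists and objects as JSON in quotes. step_arm: Moves the arm, as the interface text tells. Its arguments: {"type":"object","properties":{"deltas":{"type":"array"},"squeeze":{"type":"number"}},"required":["deltas"]}

```bash
mkdir -p pics; ls; python3 - <<'E'
from bench import readout,cams,r
import cv2,numpy as np
s=readout.read_state();print(s['ee_pos'],s['eef_rot'],s['width'],r.nose_length)
for n in('scene','top'):
    c=cams.camera(n);cv2.imwrite(f'pics/{n}0.png',c['img'][:,:,::-1]);print(n,c['fx'],c['fy'],c['cx'],c['cy'],c['origin'],c['rotation'].tolist() if hasattr(c['rotation'],'tolist') else c['rotation'],c.keys())
c=cams.camera('wrist');print(c['T_tool_cam'],c['fx'],c.keys())
E
```

```text
pics
[ 0.23331582 -0.57944669  0.24374351] [ 9.81734073e-01  1.90256941e-01 -1.80280969e-04 -6.89060903e-04] 0.08703222614451053 0.022
scene 589.657724462545 589.657724462545 326.7097565657943 237.76508462253622 [-0.45053885  0.64630992  0.93118729] [-0.2113860117011862, 0.3902037845384643, 0.7898570594224625, -0.4232998774739088] dict_keys(['img', 'fx', 'fy', 'cx', 'cy', 'origin', 'rotation'])
top 621.9660702204856 621.9660702204856 317.47883809845536 233.26060779622372 [0.42951823 0.01103102 1.6265942 ] [-0.02175907328812228, 0.02328815630908751, 0.7084163730197621, -0.7050747810997714] dict_keys(['img', 'fx', 'fy', 'cx', 'cy', 'origin', 'rotation'])
[[ 8.81594253e-04  9.56456261e-01  2.91874364e-01  8.07638242e-02]
 [ 9.99999427e-01 -6.65968881e-04 -8.38112806e-04  2.97191881e-04]
 [-6.07238996e-04  2.91874936e-01 -9.56456300e-01 -1.39259125e-01]
 [ 0.00000000e+00  0.00000000e+00  0.00000000e+00  1.00000000e+00]] 380.1641900144997 dict_keys(['img', 'fx', 'fy', 'cx', 'cy', 'T_tool_cam'])
```

View pics/top0.png

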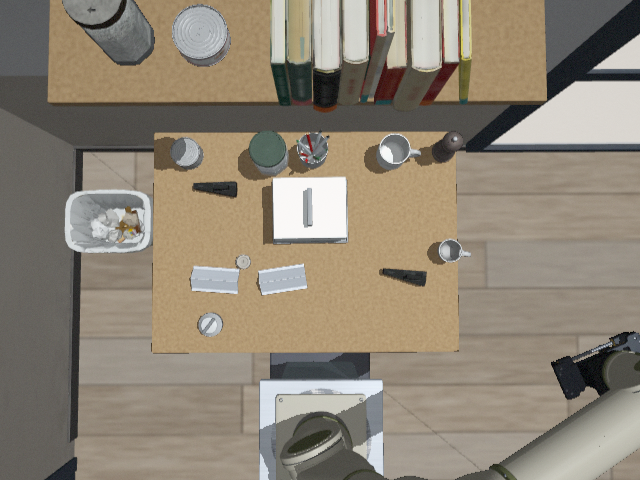

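View pics/scene0.png

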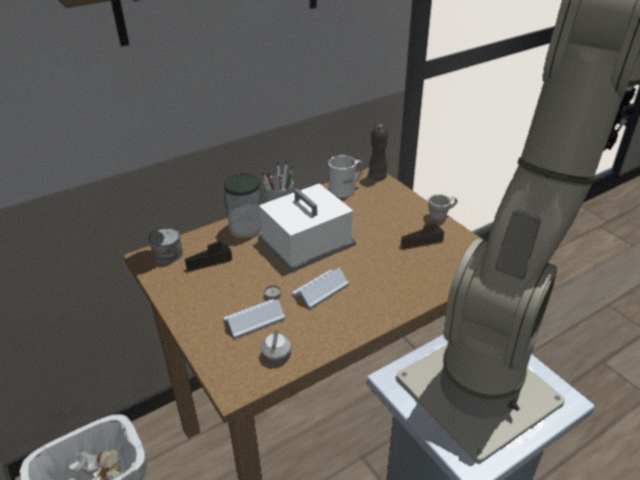

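The top view shows the hood at (310,210) with its handle along world x, two guards at (215,280) and (283,280), and wedges at (215,188) and (403,276). The scene view agrees. The candle is at (243,262), between the guards.

```bash
cat > h.py <<'E'
from bench import readout,cams,r
import cv2,numpy as np
from scipy.spatial.transform import Rotation as R
def look(n,save=None):
    s=readout.read_state();c=cams.camera(n)
    if n=='wrist':
        T=np.eye(4);T[:3,:3]=R.from_quat(s['eef_rot']).as_matrix();T[:3,3]=s['ee_pos'];T=T@c['T_tool_cam']
        c['o'],c['R']=T[:3,3],T[:3,:3]
    else: c['o'],c['R']=np.array(c['origin']),R.from_quat(c['rotation']).as_matrix()
    c['img']=np.ascontiguousarray(c['img'][:,:,::-1])
    if save: cv2.imwrite(f'pics/{save}.png',c['img'])
    return c
def ray(c,uv,z):
    uv=np.atleast_2d(np.asarray(uv,float))
    d=np.c_[(uv[:,0]-c['cx'])/c['fx'],-(uv[:,1]-c['cy'])/c['fy'],-np.ones(len(uv))]@c['R'].T
    return (c['o']+d*((z-c['o'][2])/d[:,2:]))[:,:2]
def proj(c,P):
    p=(np.atleast_2d(P)-c['o'])@c['R']
    return np.c_[c['cx']-c['fx']*p[:,0]/p[:,2],c['cy']+c['fy']*p[:,1]/p[:,2]]
def blobs(m,amin=60):
    m=cv2.morphologyEx(m.astype(np.uint8)*255,cv2.MORPH_OPEN,np.ones((2,2)))
    cs,_=cv2.findContours(m,cv2.RETR_EXTERNAL,cv2.CHAIN_APPROX_NONE)
    return [k[:,0] for k in cs if cv2.contourArea(k)>amin]
def rect(P):
    (x,y),(w,h),a=cv2.minAreaRect((np.asarray(P)*1000).astype(np.float32))
    if h>w: w,h,a=h,w,a+90
    return np.round([x,y,w,h,(a+90)%180-90],1)
def st():
    s=readout.read_state();m=R.from_quat(s['eef_rot']).as_matrix()
    print('t',round(s['time'],2),'tcp',np.round(np.array(s['ee_pos'])*1000,1),'xaxis',np.round(m[:,0],3),'z',np.round(m[:,2],3),'w',round(s['width']*1000,1),'F',np.round(s['ft_force'],1),'g',round(s['grip_force'],1))
    return s
def to(xyz,yaw,s=None):
    """shift+turn in tool axes to reach xyz (m), tool down with tool x axis at yaw (deg)"""
    s=s or readout.read_state();M=R.from_quat(s['eef_rot']);y=np.radians(yaw)
    T=R.from_matrix(np.c_[[np.cos(y),np.sin(y),0],[np.sin(y),-np.cos(y),0],[0,0,-1]])
    print('turn',np.round((M.inv()*T).as_rotvec(),4),'shift',np.round(M.inv().apply(np.array(xyz)-s['ee_pos']),4))
E
python3 - <<'E'
from h import *
s=st();c=look('top');g=cv2.cvtColor(c['img'],cv2.COLOR_BGR2HSV)
sub=np.zeros(g.shape[:2],bool);sub[134:350,155:457]=1
print('white');
for k in blobs((g[...,1]<60)&(g[...,2]>130)&sub,200): print(k.mean(0).round(),rect(ray(c,k,.0)),rect(ray(c,k,.106)))
print('dark')
for k in blobs((g[...,2]<60)&sub,60): print(k.mean(0).round(),rect(ray(c,k,.03)))
hh=np.zeros_like(sub);hh[182:232,285:335]=1
for k in blobs((g[...,2]<215)&hh,60): print('handle',k.mean(0),rect(ray(c,k,.138)))
to([.62,0,.25],0)
to([.62,0,.25],90)
E
```

```text
t 0.15 tcp [ 233.4 -579.5  244. ] xaxis [ 0.928  0.374 -0.   ] z [-0.     0.001 -1.   ] w 86.7 F [ 0.3 -0.1 -0.3] g 0.0
white
[211. 326.] [296.  284.8  62.   57.1   0.3] [3.047e+02 2.669e+02 5.790e+01 5.340e+01 3.000e-01]
[216. 280.] [412.2 273.7 124.4  66.6  85.6] [413.3 256.6 116.3  62.3  85.6]
[283. 280.] [411.9  97.5 122.9  66.5 -81.5] [413.   91.9 114.9  62.1 -81.5]
[311. 208.] [599.7  24.5 196.8 162.4 -89.3] [588.6  23.6 184.  151.8 -89.3]
[393. 155.] [ 741.8 -190.6   71.    52.4   32.8] [ 721.4 -177.4   66.4   49.    32.8]
[190. 154.] [744.9 342.1  76.4  50.8 -18.5] [724.3 320.6  71.4  47.5 -18.5]
dark
[405. 276.] [ 423.7 -217.2  111.6   31.5   74.5]
[217. 189.] [649.2 267.8 112.   30.2  79.7]
[442. 152.] [ 741.8 -315.2   54.    46.8   25.4]
handle [308.22222222 208.52222222] [ 5.843e+02  2.890e+01  9.420e+01  2.160e+01 -2.000e-01]
turn [-8.000e-04  2.000e-04  3.828e-01] shift [ 0.5751 -0.3932 -0.0056]
turn [-7.000e-04 -5.000e-04 -1.188e+00] shift [ 0.5751 -0.3932 -0.0056]
```

Request:
step_arm --deltas '[[[0, 0, 0.383, 0.554, -0.427, -0.056, 100], [0, 0, 0.383, 0.554, -0.427, -0.056, 100], [0, 0, 0.383, 0.554, -0.427, -0.056, 100], [0, 0, 0.383, 0.554, -0.427, -0.056, 100], [0, 0, 0.383, 0.554, -0.427, -0.056, 100], [0, 0, 0.383, 0.554, -0.427, -0.056, 100], [0, 0, 0.383, 0.554, -0.427, -0.056, 100], [0, 0, 0.383, 0.554, -0.427, -0.056, 100], [0, 0, 0.383, 0.554, -0.427, -0.056, 100], [0, 0, 0.383, 0.554, -0.427, -0.056, 100], [0, 0, 0.383, 0.554, -0.427, -0.056, 100], [0, 0, 0.383, 0.554, -0.427, -0.056, 100], [0, 0, 0.383, 0.554, -0.427, -0.056, 100], [0, 0, 0.383, 0.554, -0.427, -0.056, 100], [0, 0, 0.383, 0.554, -0.427, -0.056, 100], [0, 0, 0.383, 0.554, -0.427, -0.056, 100]]]'

```text
time: 2.2
ee_pos: [0.5877, 0.0221, 0.3007]
eef_rot: [1.0, -0.001, 0.0, 0.0]
ft_force: [-0.4, -0.3, -0.4]
width: 0.0872
grip_force: 0.0
```

```bash
python3 - <<'E'
from h import *
s=st();c=look('wrist','w1')
E
```

```text
t 2.2 tcp [587.7  22.1 300.7] xaxis [ 1.    -0.002  0.   ] z [ 0.    -0.001 -1.   ] w 87.2 F [-0.4 -0.3 -0.4] g 0.0
```

View pics/w1.png

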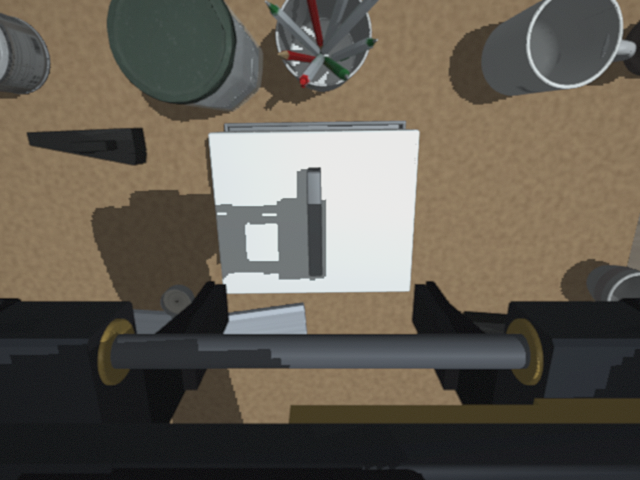

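The wrist view shows the hood top with corners near (210,133), (419,130), (411,292) and (222,293). The handle runs from (315,168) to (318,277).

```bash
python3 - <<'E'
from h import *
s=st();c=look('wrist')
print(ray(c,[(210,133),(419,130),(411,292),(222,293)],.106)*1000)
print(ray(c,[(309,168),(321,168),(312,277),(325,277)],.138)*1000)
to([.588,.024,.131],0)
E
```

```text
t 2.25 tcp [587.7  22.4 300.7] xaxis [ 1.    -0.001  0.   ] z [ 0. -0. -1.] w 86.8 F [-0.5  0.3 -1. ] g 0.0
[[660.8274886  114.97705416]
 [663.17759102 -61.71947355]
 [513.82228606 -65.31264663]
 [512.92390454 116.00523955]]
[[635.04144176  30.57646849]
 [635.03601511  21.15001036]
 [542.73723213  28.82957282]
 [542.72844439  17.69748227]]
turn [ 0.0003 -0.0002 -0.0011] shift [ 0.0002 -0.0014  0.1697]
```

Request:
step_arm --deltas '[[[0, 0, -0.014, 0, -0.003, 0.05, 100], [0, 0, -0.014, 0, -0.003, 0.1, 100], [0, 0, -0.014, 0, -0.003, 0.14, 100], [0, 0, -0.014, 0, -0.003, 0.167, 100], [0, 0, -0.014, 0, -0.003, 0.167, 100], [0, 0, -0.014, 0, -0.003, 0.167, 0], [0, 0, -0.014, 0, -0.003, 0.167, 0], [0, 0, -0.014, 0, -0.003, 0.167, 0], [0, 0, -0.014, 0, -0.003, 0.167, 0], [0, 0, -0.014, 0, -0.003, 0.167, 0], [0, 0, -0.014, 0, -0.003, 0.167, 0]]]' --squeeze 45

```text
time: 3.68
ee_pos: [0.5879, 0.0263, 0.1336]
eef_rot: [1.0, 0.007, -0.0, 0.0]
ft_force: [0.5, -0.4, 0.2]
width: 0.0351
grip_force: 0.0
```

```bash
python3 - <<'E'
from h import *
st()
E
```

```text
t 3.67 tcp [587.9  26.3 133.6] xaxis [ 1.     0.014 -0.   ] z [-0. -0. -1.] w 35.1 F [ 0.5 -0.4  0.2] g 0.0
```

Request:
step_arm --deltas '[[[0, 0, 0, 0, 0, 0, 0], [0, 0, 0, 0, 0, 0, 0], [0, 0, 0, 0, 0, 0, 0], [0, 0, 0, 0, 0, 0, 0], [0, 0, 0, 0, 0, 0, 0], [0, 0, 0, 0, 0, -0.01, 0], [0, 0, 0, 0, 0, -0.03, 0], [0, 0, 0, 0, 0, -0.06, 0], [0, 0, 0, 0, 0, -0.09, 0], [0, 0, 0, 0, 0, -0.09, 0]]]' --squeeze 45

```text
time: 4.92
ee_pos: [0.5893, 0.0266, 0.2272]
eef_rot: [1.0, 0.007, 0.003, 0.0]
ft_force: [0.4, -0.5, -4.2]
width: 0.0116
grip_force: 45.0
```

```bash
python3 - <<'E'
from h import *
s=st(); to([.6,-.265,.222],.8)
E
```

```text
t 4.92 tcp [589.3  26.6 227.2] xaxis [1.    0.014 0.006] z [ 0.006 -0.    -1.   ] w 11.6 F [ 0.4 -0.5 -4.2] g 45.0
turn [ 0.0002 -0.0056 -0.0002] shift [0.0067 0.2917 0.0053]
```

Request:
step_arm --deltas '[[[0, 0, 0.0, 0.006, 0.05, 0, 0], [0, 0, 0.0, 0.006, 0.1, 0, 0], [0, 0, 0.0, 0.006, 0.15, 0, 0], [0, 0, 0.0, 0.006, 0.2, 0, 0], [0, 0, 0, 0.006, 0.25, 0, 0], [0, 0, 0, 0.006, 0.28, 0, 0], [0, 0, 0, 0.006, 0.29, 0, 0], [0, 0, 0, 0.006, 0.29, 0.04, 0], [0, 0, 0, 0.006, 0.29, 0.07, 0], [0, 0, 0, 0.006, 0.29, 0.085, 0], [0, 0, 0, 0.006, 0.29, 0.09, 0], [0, 0, 0, 0.006, 0.29, 0.093, 0], [0, 0, 0, 0.006, 0.29, 0.093, 0]]]'

```text
time: 6.55
ee_pos: [0.5983, -0.2637, 0.1314]
eef_rot: [1.0, 0.007, 0.001, 0.0]
ft_force: [0.5, -0.2, -3.2]
width: 0.0113
grip_force: 45.0
```

```bash
python3 - <<'E'
from h import *
s=st(); c=look('top','t1')
E
```

```text
t 6.55 tcp [ 598.3 -263.7  131.4] xaxis [1.    0.014 0.001] z [ 0.001 -0.001 -1.   ] w 11.3 F [ 0.5 -0.2 -3.2] g 45.0
```

View pics/t1.png

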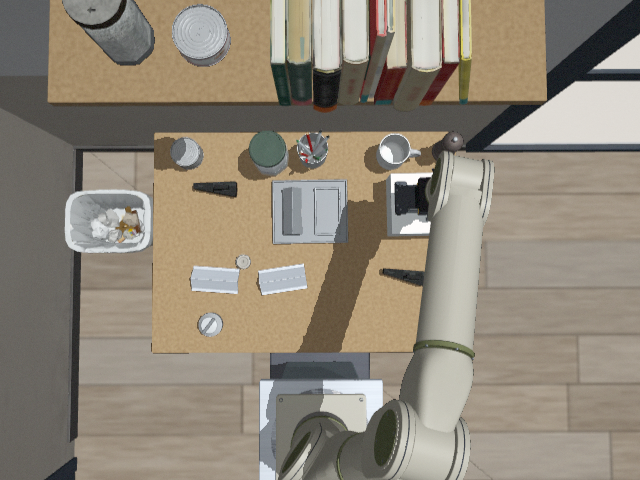

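Request:
step_arm --deltas '[[[0, 0, 0, 0, 0, 0.003, 0], [0, 0, 0, 0, 0, 0.005, 0], [0, 0, 0, 0, 0, 0.005, 40], [0, 0, 0, 0, 0, 0.005, 40], [0, 0, 0, 0, 0, 0.005, 100], [0, 0, 0, 0, 0, 0.005, 100], [0, 0, 0, 0, 0, -0.05, 100], [0, 0, 0, 0, 0, -0.11, 100], [0, 0, 0, 0, 0, -0.17, 100], [0, 0, 0, -0.03, -0.06, -0.17, 100], [0, 0, 0, -0.03, -0.12, -0.17, 100], [0, 0, 0, -0.03, -0.18, -0.17, 100], [0, 0, 0, -0.03, -0.24, -0.17, 100], [0, 0, 0, -0.03, -0.29, -0.17, 100], [0, 0, 0, -0.03, -0.29, -0.17, 100], [0, 0, 0, -0.03, -0.29, -0.17, 100]]]'

```text
time: 8.6
ee_pos: [0.5639, 0.0252, 0.3005]
eef_rot: [1.0, 0.007, -0.0, 0.0]
ft_force: [0.1, -0.8, 0.4]
width: 0.0868
grip_force: 0.0
```

```bash
python3 - <<'E'
from h import *
s=st(); c=look('wrist','w2')
E
```

```text
t 8.6 tcp [563.9  25.2 300.5] xaxis [ 1.     0.013 -0.   ] z [-0.    -0.001 -1.   ] w 86.8 F [ 0.1 -0.8  0.4] g 0.0
```

View pics/w2.png

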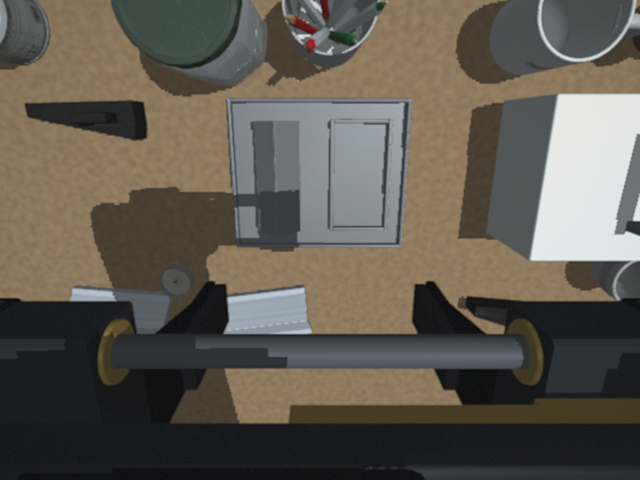

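The tray is empty: rim corners near (227,100), (411,99), (401,246) and (236,246). The ridge is on the left with its apex at u≈274, and the bay interior spans about (332..388, 122..227).

```bash
cat >> h.py <<'E'
def edges(c,q,z):
    """refine quad q (px) sides by strongest gradient search, return world corner points on plane z"""
    g=cv2.GaussianBlur(cv2.cvtColor(c['img'],cv2.COLOR_BGR2GRAY),(3,3),0)
    p=cv2.cornerSubPix(g,np.float32(q).reshape(-1,1,2),(5,5),(-1,-1),(3,50,.01))
    return p[:,0],ray(c,p[:,0],z)*1000
E
python3 - <<'E'
from h import *
c=look('wrist')
np.set_printoptions(suppress=True,precision=1)
for q,z in (([(227,100),(411,99),(401,246),(236,246)],.014),([(332,122),(388,122),(384,227),(334,227)],.014),):
    p,w=edges(c,q,z);print(p.tolist());print(w,w.mean(0)); print('raw',ray(c,q,z)*1000,(ray(c,q,z)*1000).mean(0))
print('apex',ray(c,[(274,122),(272,190)],.048)*1000)
t=look('top');q=[(272,178),(347,178),(348,243),(273,244)]
p,w=edges(t,q,.014);print(p.tolist(),w,w.mean(0))
E
```

```text
[[228.47308349609375, 103.32389068603516], [411.0, 99.0], [396.2372131347656, 243.91246032714844], [235.31781005859375, 245.62527465820312]]
[[663.8 121.8]
 [670.5 -70.5]
 [510.4 -66.4]
 [505.9 122.7]] [587.7  26.9]
raw [[667.  123.1]
 [670.5 -70.5]
 [507.9 -72.2]
 [505.5 122. ]] [587.7  25.6]
[[328.679443359375, 119.13572692871094], [386.8883972167969, 121.95362854003906], [381.72021484375, 226.69668579101562], [334.0, 227.0]]
[[649.2  15.7]
 [647.1 -46.6]
 [531.1 -48.1]
 [530.1   7.2]] [589.4 -18. ]
raw [[646.3  12.1]
 [647.1 -47.8]
 [530.8 -50.8]
 [530.1   7.2]] [588.6 -19.8]
apex [[645.5  70.2]
 [578.1  73.8]]
[[272.0, 178.0], [347.0, 178.0], [346.36688232421875, 238.47299194335938], [273.0, 244.0]] [[677.6 125.4]
 [676.7 -70.5]
 [518.5 -67.7]
 [505.  122.8]] [594.5  27.5]
```

```bash
python3 - <<'E'
from h import *
s=st();print(np.round(s['joint_positions'],2))
to([.412,.157,.25],-81.5,s);to([.412,.037,.25],98.5,s)
E
```

```text
t 8.75 tcp [564.   24.3 300.4] xaxis [ 1.     0.011 -0.   ] z [-0. -0. -1.] w 87.0 F [-0.7  0.4  0.6] g 0.0
[ 0.37  0.22 -0.58  1.51  0.12  1.44 -1.77]
turn [ 4.0000e-04 -1.0000e-04  1.4339e+00] shift [-0.1505 -0.1344  0.0504]
turn [ 2.0000e-04  5.0000e-04 -1.7077e+00] shift [-0.1519 -0.0144  0.0504]
```

Request:
step_arm --deltas '[[[0, 0, 0.18, -0.02, -0.02, 0.01, 100], [0, 0, 0.36, -0.04, -0.04, 0.02, 100], [0, 0, 0.54, -0.06, -0.06, 0.03, 100], [0, 0, 0.72, -0.08, -0.08, 0.04, 100], [0, 0, 0.9, -0.1, -0.1, 0.05, 100], [0, 0, 1.08, -0.12, -0.115, 0.05, 100], [0, 0, 1.26, -0.14, -0.13, 0.05, 100], [0, 0, 1.434, -0.15, -0.134, 0.05, 100], [0, 0, 1.434, -0.15, -0.134, 0.05, 100], [0, 0, 1.434, -0.15, -0.134, 0.05, 100]]]'

```text
time: 10.0
ee_pos: [0.4713, 0.1212, 0.2016]
eef_rot: [0.896, -0.436, -0.08, 0.026]
ft_force: [0.2, 0.1, -1.3]
width: 0.0869
grip_force: 0.0
```

```bash
python3 - <<'E'
from h import *
s=st();print(np.round(s['joint_positions'],2)); c=look('wrist','w3')
E
```

```text
t 10.0 tcp [471.3 121.2 201.6] xaxis [ 0.608 -0.785 -0.121] z [-0.167  0.023 -0.986] w 86.9 F [ 0.2  0.1 -1.3] g 0.0
[-1.04  0.22  0.85  1.79 -0.22  1.37 -2.6 ]
```

View pics/w3.png

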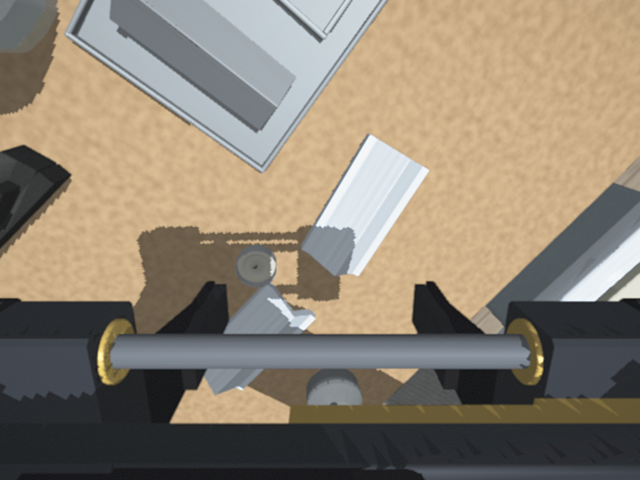

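Turning that way ran into the joint 7 limit, so I'll use the opposite half turn.

```bash
python3 - <<'E'
from h import *
s=readout.read_state();to([.47,.05,.28],30,s)
E
```

```text
turn [ 0.0111  0.1841 -1.4256] shift [ 0.047   0.0549 -0.0785]
```

Request:
step_arm --deltas '[[[0.01, 0.18, -1.42, 0.047, 0.055, -0.078, 100], [0.01, 0.18, -1.42, 0.047, 0.055, -0.078, 100], [0.01, 0.18, -1.42, 0.047, 0.055, -0.078, 100], [0.01, 0.18, -1.42, 0.047, 0.055, -0.078, 100], [0.01, 0.18, -1.42, 0.047, 0.055, -0.078, 100], [0.01, 0.18, -1.42, 0.047, 0.055, -0.078, 100], [0.01, 0.18, -1.42, 0.047, 0.055, -0.078, 100], [0.01, 0.18, -1.42, 0.047, 0.055, -0.078, 100], [0.01, 0.18, -1.42, 0.047, 0.055, -0.078, 100], [0.01, 0.18, -1.42, 0.047, 0.055, -0.078, 100]]]'

```text
time: 11.3
ee_pos: [0.4705, 0.0489, 0.2796]
eef_rot: [0.967, 0.257, -0.001, -0.001]
ft_force: [0.1, -0.2, 0.7]
width: 0.087
grip_force: 0.0
```

```bash
python3 - <<'E'
from h import *
s=st();print(np.round(s['joint_positions'],2)); to([.412,.037,.25],98.5,s)
E
```

```text
t 11.3 tcp [470.5  48.9 279.6] xaxis [ 0.868  0.496 -0.002] z [-0.003  0.001 -1.   ] w 87.0 F [ 0.1 -0.2  0.7] g 0.0
[-1.03 -0.08  0.8   1.82  0.06  1.38 -1.29]
turn [-3.1000e-03  6.0000e-04 -1.2002e+00] shift [-0.0567 -0.0186  0.0297]
```

Request:
step_arm --deltas '[[[0, 0, -1.2, -0.057, -0.019, 0.03, 100], [0, 0, -1.2, -0.057, -0.019, 0.03, 100], [0, 0, -1.2, -0.057, -0.019, 0.03, 100], [0, 0, -1.2, -0.057, -0.019, 0.03, 100], [0, 0, -1.2, -0.057, -0.019, 0.03, 100], [0, 0, -1.2, -0.057, -0.019, 0.03, 100], [0, 0, -1.2, -0.057, -0.019, 0.03, 100], [0, 0, -1.2, -0.057, -0.019, 0.03, 100]]]'

```text
time: 12.3
ee_pos: [0.4115, 0.0374, 0.2497]
eef_rot: [0.652, 0.758, -0.001, -0.001]
ft_force: [0.3, -0.2, -0.3]
width: 0.0872
grip_force: 0.0
```

```bash
cat >> h.py <<'E'
def light(c,z,amin=800,vmax=330):
    """bright, unsaturated blobs of the picture (guards): rect on plane z"""
    h=cv2.cvtColor(c['img'],cv2.COLOR_BGR2HSV);m=(h[...,1]<45)&(h[...,2]>125);m[vmax:]=0
    for k in blobs(m,amin): print(k.mean(0).round(),k.min(0),k.max(0),'rect',rect(ray(c,k,z)))
E
python3 - <<'E'
from h import *
s=st();print(np.round(s['joint_positions'],2)); c=look('wrist','w4'); light(c,.005)
E
```

```text
t 12.3 tcp [411.5  37.4 249.7] xaxis [-0.149  0.989  0.001] z [-0.003  0.001 -1.   ] w 87.2 F [ 0.3 -0.2 -0.3] g 0.0
[-1.25 -0.35  0.88  2.    0.27  1.38 -0.31]
[115. 275.] [ 85 238] [137 301] rect [197.8 -68.1  82.6  55.2  89.5]
[621. 186.] [601 168] [639 210] rect [710.9  96.8  48.5  37.  -67.7]
[489. 244.] [391 134] [596 319] rect [593.   24.  200.5 170.5 -89.3]
[330. 143.] [296  77] [364 212] rect [412.3  95.2 129.1  66.3 -81.4]
[399.  33.] [378  12] [420  54] rect [457.6 205.3  38.1  31.9  17.6]
[ 48. 137.] [0 0] [139 302] rect [152.9  37.8 328.3 124.7  84.8]
```

View pics/w4.png

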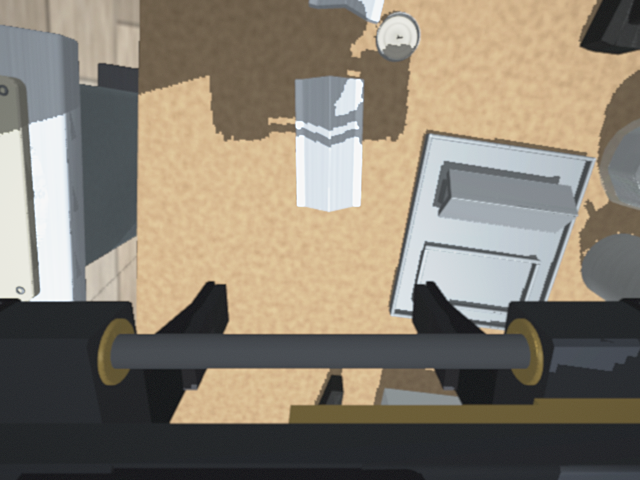

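Guard A spans (296..363, 77..212) in this view, nearly aligned with the tool.

```bash
python3 - <<'E'
from h import *
np.set_printoptions(suppress=True,precision=1)
c=look('wrist');h=cv2.cvtColor(c['img'],cv2.COLOR_BGR2HSV)
im=cv2.resize(c['img'][65:225,280:380],None,fx=3.6,fy=3.6,interpolation=cv2.INTER_NEAREST);cv2.imwrite('pics/c4.png',im)
q=[(297,206),(361,206),(296,79),(363,79)];w=ray(c,q,.009)*1000;print(w,w.mean(0))
w=ray(c,[(330,212),(330,75)],.035)*1000;print(w,w.mean(0))
E
```

```text
[[388.3  33.5]
 [452.8  43.3]
 [371.7 152.2]
 [433.1 161.4]] [411.5  97.6]
[[421.   38.2]
 [402.2 157.3]] [411.6  97.7]
```

View pics/c4.png

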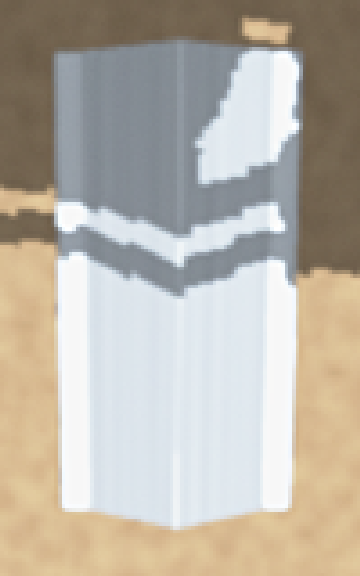

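Request:
step_arm --deltas '[[[0, 0, 0, 0.03, 0.005, 0.04, 100], [0, 0, 0, 0.059, 0.009, 0.08, 100], [0, 0, 0, 0.059, 0.009, 0.13, 100], [0, 0, 0, 0.059, 0.009, 0.18, 100], [0, 0, 0, 0.059, 0.009, 0.21, 100], [0, 0, 0, 0.059, 0.009, 0.224, 100], [0, 0, 0, 0.059, 0.009, 0.2245, 100], [0, 0, 0, 0.059, 0.009, 0.2245, 0], [0, 0, 0, 0.059, 0.009, 0.2245, 0], [0, 0, 0, 0.059, 0.009, 0.2245, 0], [0, 0, 0, 0.059, 0.009, 0.2245, 0], [0, 0, 0, 0.059, 0.009, 0.2245, 0]]]' --squeeze 35

```text
time: 13.9
ee_pos: [0.4108, 0.0977, 0.0255]
eef_rot: [0.652, 0.759, -0.0, -0.002]
ft_force: [-1.8, 0.8, 7.0]
width: 0.0635
grip_force: 35.0
```

```bash
python3 - <<'E'
from h import *
s=st();print(np.round(s['joint_positions'],2))
E
```

```text
t 13.9 tcp [410.8  97.7  25.5] xaxis [-0.151  0.989  0.002] z [-0.003  0.002 -1.   ] w 63.5 F [-1.8  0.8  7. ] g 35.0
[-1.28  0.26  1.03  2.23 -0.32  0.8   0.11]
```

```bash
python3 - <<'E'
from h import *
s=st();to([.5874,.0705,.12],.7,s)
E
```

```text
t 13.9 tcp [410.8  97.7  25.5] xaxis [-0.151  0.989  0.002] z [-0.003  0.002 -1.   ] w 63.5 F [-1.8  0.8  7. ] g 35.0
turn [-4.0000e-03  7.0000e-04  1.7101e+00] shift [-0.0534  0.1702 -0.0951]
```

Request:
step_arm --deltas '[[[0, 0, 0, 0, 0, -0.02, 0], [0, 0, 0, 0, 0, -0.06, 0], [0, 0, 0.18, -0.0, 0.02, -0.1, 0], [0, 0, 0.35, -0.01, 0.04, -0.12, 0], [0, 0, 0.52, -0.02, 0.06, -0.12, 0], [0, 0, 0.7, -0.03, 0.08, -0.12, 0], [0, 0, 0.87, -0.04, 0.1, -0.12, 0], [0, 0, 1.04, -0.05, 0.13, -0.12, 0], [0, 0, 1.21, -0.053, 0.15, -0.12, 0], [0, 0, 1.38, -0.053, 0.17, -0.12, 0], [0, 0, 1.55, -0.053, 0.17, -0.12, 0], [-0.004, 0, 1.71, -0.053, 0.17, -0.1, 0], [-0.004, 0, 1.71, -0.053, 0.17, -0.095, 0], [-0.004, 0, 1.71, -0.053, 0.17, -0.095, 0]]]'

```text
time: 15.65
ee_pos: [0.5868, 0.0705, 0.1194]
eef_rot: [1.0, 0.008, -0.001, 0.001]
ft_force: [-0.1, -0.0, -1.2]
width: 0.0633
grip_force: 35.0
```

```bash
python3 - <<'E'
from h import *
s=st();print(np.round(s['joint_positions'],2));to([.5874,.0705,.05],.7,s);c=look('wrist','w5');look('top','t5')
E
```

```text
t 15.65 tcp [586.8  70.5 119.4] xaxis [ 1.     0.016 -0.001] z [-0.001 -0.002 -1.   ] w 63.3 F [-0.1 -0.  -1.2] g 35.0
[-1.08  0.7   1.23  1.74 -0.7   1.22 -1.22]
turn [0.0016 0.0012 0.0035] shift [ 0.0007 -0.0001  0.0694]
```

View pics/w5.png

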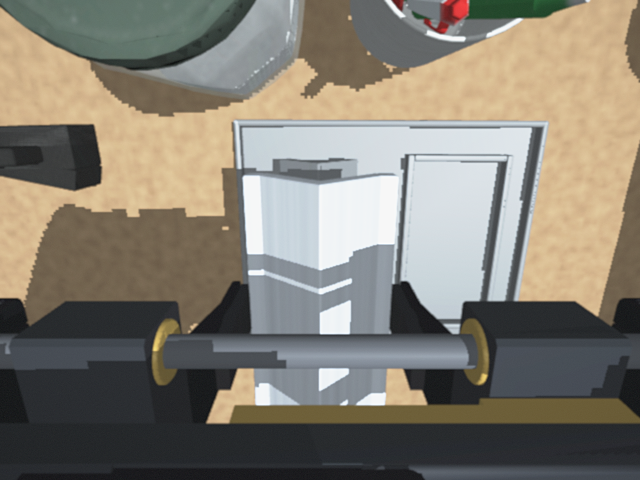

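Guard in hand; its far apex is at (321,184). Behind it the ridge's far end is at (316,160), and the tray's far rim is at v≈122.

```bash
python3 - <<'E'
from h import *
np.set_printoptions(suppress=True,precision=1)
c=look('wrist')
print('rim',ray(c,[(235,122),(547,122)],.014)*1000,'ridge',ray(c,[(316,160)],.048)*1000,'foot of ridge',ray(c,[(275,159),(356,159)],.030)*1000,'guard',ray(c,[(321,184)],.129)*1000,'feet',ray(c,[(245,176),(396,176)],.104)*1000)
im=cv2.resize(c['img'][110:210,220:420],None,fx=4,fy=4,interpolation=cv2.INTER_NEAREST);cv2.imwrite('pics/c5.png',im)
E
```

```text
rim [[668.  123.6]
 [671.  -68.8]] ridge [[648.8  73.2]] foot of ridge [[647.4  97.6]
 [648.1  49.6]] guard [[648.1  70.7]] feet [[647.1 101.5]
 [648.   40.1]]
```

View pics/c5.png

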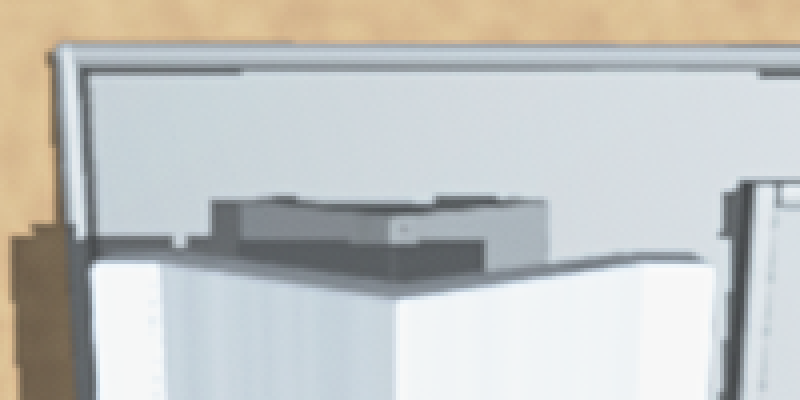

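Request:
step_arm --deltas '[[[0, 0, 0.003, 0.0005, -0.0005, 0.03, 0], [0, 0, 0.003, 0.0005, -0.0005, 0.05, 0], [0, 0, 0.003, 0.0005, -0.0005, 0.06, 0], [0, 0, 0.003, 0.0005, -0.0005, 0.066, 0], [0, 0, 0.003, 0.0005, -0.0005, 0.069, 0], [0, 0, 0.003, 0.0005, -0.0005, 0.07, 0], [0, 0, 0.003, 0.0005, -0.0005, 0.07, 0]]]'

```text
time: 16.68
ee_pos: [0.5879, 0.0713, 0.0501]
eef_rot: [1.0, 0.005, 0.0, 0.0]
ft_force: [0.3, 1.6, 3.9]
width: 0.0633
grip_force: 35.0
```

```bash
python3 - <<'E'
from h import *
s=st()
E
```

```text
t 16.68 tcp [587.9  71.3  50.1] xaxis [1.   0.01 0.  ] z [ 0.    -0.001 -1.   ] w 63.3 F [0.3 1.6 3.9] g 35.0
```

Request:
step_arm --deltas '[[[0, 0, 0, 0, 0, 0, 100], [0, 0, 0, 0, 0, 0, 100], [0, 0, 0, 0, 0, 0, 100], [0, 0, 0, 0, 0, -0.03, 100], [0, 0, 0, 0, 0, -0.08, 100], [0, 0, 0, 0, 0, -0.14, 100]]]'

```text
time: 17.42
ee_pos: [0.5869, 0.0711, 0.1902]
eef_rot: [1.0, 0.005, -0.001, 0.001]
ft_force: [0.3, 1.0, -0.2]
width: 0.0871
grip_force: 0.0
```

```bash
python3 - <<'E'
from h import *
s=st();to([.412,.204,.25],85.6,s)
t=look('top');h=cv2.cvtColor(t['img'],cv2.COLOR_BGR2HSV);m=np.zeros(h.shape[:2],bool);m[255:310,180:310]=1
for k in blobs((h[...,1]<60)&(h[...,2]>130)&m,200): print(k.mean(0).round(),rect(ray(t,k,.0)))
E
```

```text
t 17.43 tcp [586.9  71.1 190.2] xaxis [ 1.     0.009 -0.002] z [-0.002 -0.003 -1.   ] w 87.1 F [ 0.3  1.  -0.2] g 0.0
turn [ 4.0000e-04  3.8000e-03 -1.4849e+00] shift [-0.1738 -0.1343 -0.0597]
[252. 283.] [404.4 178.3 181.5 140.3  89.7]
```

Request:
step_arm --deltas '[[[0, 0, -0.17, -0.02, -0.015, -0.03, 100], [0, 0, -0.34, -0.04, -0.03, -0.06, 100], [0, 0, -0.51, -0.06, -0.045, -0.06, 100], [0, 0, -0.68, -0.08, -0.06, -0.06, 100], [0, 0, -0.85, -0.1, -0.075, -0.06, 100], [0, 0, -1.02, -0.12, -0.095, -0.06, 100], [0, 0, -1.19, -0.15, -0.115, -0.06, 100], [0, 0, -1.36, -0.174, -0.134, -0.06, 100], [0, 0.004, -1.485, -0.174, -0.134, -0.06, 100], [0, 0.004, -1.485, -0.174, -0.134, -0.06, 100], [0, 0.004, -1.485, -0.174, -0.134, -0.06, 100]]]'

```text
time: 18.85
ee_pos: [0.4126, 0.2032, 0.2493]
eef_rot: [0.735, 0.678, 0.001, 0.0]
ft_force: [0.2, 1.4, 0.7]
width: 0.0873
grip_force: 0.0
```

```bash
cat >> h.py <<'E'
def crop(c,u0,v0,u1,v1,f,name): cv2.imwrite(f'pics/{name}.png',cv2.resize(c['img'][v0:v1,u0:u1],None,fx=f,fy=f,interpolation=cv2.INTER_NEAREST))
E
python3 - <<'E'
from h import *
s=st();print(np.round(s['joint_positions'],2)); c=look('wrist'); light(c,.005); crop(c,220,40,440,260,2.7,'c6')
t=look('top','t6')
E
```

```text
t 18.85 tcp [412.6 203.2 249.3] xaxis [0.08  0.997 0.001] z [ 0.002  0.001 -1.   ] w 87.3 F [0.2 1.4 0.7] g 0.0
[-1.84 -0.28  1.14  1.91  0.26  1.35 -0.85]
[498. 286.] [411 261] [568 330] rect [5.914e+02 8.080e+01 1.699e+02 7.860e+01 5.000e-01]
[ 54. 280.] [  0 257] [105 302] rect [112.9 144.  116.3  52.9  -4.6]
[615. 253.] [577 210] [639 300] rect [717.5 117.7 104.7  65.3 -80.8]
[365. 207.] [345 188] [383 226] rect [458.9 196.8  39.7  39.1 -48.6]
[186. 137.] [154 102] [219 169] rect [289.8 281.3  63.4  63.   -4.6]
[312. 133.] [277  65] [346 203] rect [411.3 270.5 129.8  66.3  85.6]
[ 46. 132.] [0 0] [130 259] rect [170.  278.5 265.  126.6  71.7]
```

View pics/c6.png

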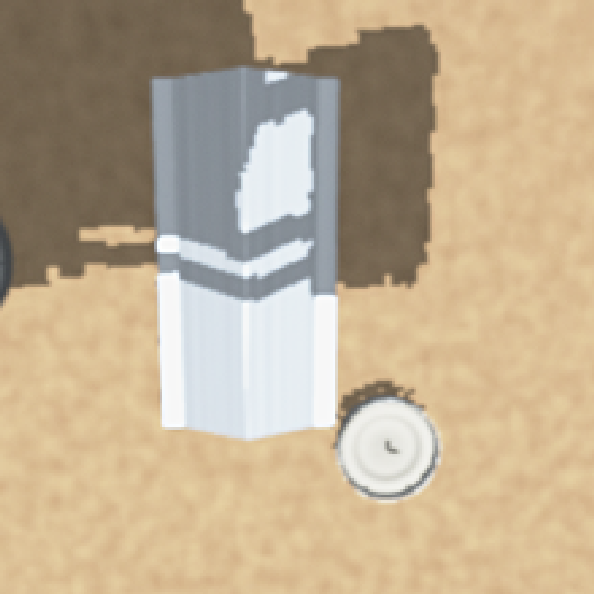

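Guard B is visible, with its apex from (310,64) to (312,202). The candle is beside its near end, clear of the finger positions.

```bash
python3 - <<'E'
from h import *
np.set_printoptions(suppress=True,precision=1)
s=st();c=look('wrist')
a=ray(c,[(310,64.4),(311.9,202.2)],.035)*1000;b=ray(c,[(280,198.5),(344,198),(276.3,69),(345.6,69)],.0095)*1000
d=a[0]-a[1];yaw=np.degrees(np.arctan2(d[1],d[0]));print(a.mean(0),b.mean(0),np.linalg.norm(d),yaw)
m=(a.mean(0)+b.mean(0))/2000;to([*m,.0255],yaw,s)
E
```

```text
t 18.95 tcp [412.7 203.1 249.3] xaxis [0.1 1.  0. ] z [ 0.  0. -1.] w 87.2 F [ 0.  -0.1 -0.3] g 0.0
[411.1 272. ] [411.1 271.2] 119.31745360717503 85.90752255839675
turn [ 0. -0. -0.] shift [ 0.1 -0.   0.2]
```

Request:
step_arm --deltas '[[[0, 0, 0, 0.03, -0.004, 0.04, 100], [0, 0, -0.005, 0.06, -0.007, 0.09, 100], [0, 0, -0.005, 0.068, -0.007, 0.14, 100], [0, 0, -0.005, 0.068, -0.007, 0.19, 100], [0, 0, -0.005, 0.068, -0.007, 0.215, 100], [0, 0, -0.005, 0.068, -0.007, 0.2235, 100], [0, 0, -0.005, 0.068, -0.007, 0.2235, 100], [0, 0, -0.005, 0.068, -0.007, 0.2235, 0], [0, 0, -0.005, 0.068, -0.007, 0.2235, 0], [0, 0, -0.005, 0.068, -0.007, 0.2235, 0], [0, 0, -0.005, 0.068, -0.007, 0.2235, 0], [0, 0, -0.005, 0.068, -0.007, 0.2235, 0]]]' --squeeze 35

```text
time: 20.5
ee_pos: [0.4111, 0.2727, 0.0266]
eef_rot: [0.732, 0.681, 0.001, -0.0]
ft_force: [-3.4, -0.7, 7.3]
width: 0.0631
grip_force: 35.0
```

```bash
python3 - <<'E'
from h import *
s=st();to([.5882,.0712,.12],.6,s)
E
```

```text
t 20.5 tcp [411.1 272.7  26.6] xaxis [0.071 0.997 0.002] z [ 0.002  0.002 -1.   ] w 63.1 F [-3.4 -0.7  7.3] g 35.0
turn [-3.000e-04 -3.300e-03  1.489e+00] shift [-0.1882  0.1912 -0.0935]
```

Request:
step_arm --deltas '[[[0, 0, 0, 0, 0, -0.02, 0], [0, 0, 0, 0, 0, -0.07, 0], [0, 0, 0.18, -0.03, 0.02, -0.12, 0], [0, 0, 0.36, -0.06, 0.05, -0.14, 0], [0, 0, 0.54, -0.09, 0.08, -0.14, 0], [0, 0, 0.72, -0.12, 0.11, -0.14, 0], [0, 0, 0.9, -0.15, 0.14, -0.14, 0], [0, 0, 1.08, -0.17, 0.17, -0.14, 0], [0, 0, 1.26, -0.188, 0.192, -0.14, 0], [0, 0, 1.44, -0.188, 0.192, -0.12, 0], [0, -0.003, 1.489, -0.188, 0.192, -0.1, 0], [0, -0.003, 1.489, -0.188, 0.192, -0.0935, 0], [0, -0.003, 1.489, -0.188, 0.192, -0.0935, 0]]]'

```text
time: 22.12
ee_pos: [0.5885, 0.0713, 0.1194]
eef_rot: [1.0, 0.007, -0.0, 0.0]
ft_force: [0.2, 0.6, -0.1]
width: 0.0636
grip_force: 35.0
```

```bash
python3 - <<'E'
from h import *
s=st();c=look('wrist');crop(c,190,90,450,290,2.9,'c7')
np.set_printoptions(suppress=False,precision=4)
to([.589,.0712,.0615],.6,s)
E
```

```text
t 22.12 tcp [588.5  71.3 119.4] xaxis [ 1.     0.013 -0.001] z [-0.001 -0.001 -1.   ] w 63.6 F [ 0.2  0.6 -0.1] g 35.0
turn [0.0007 0.0006 0.0029] shift [0.0005 0.     0.0579]
```

View pics/c7.png

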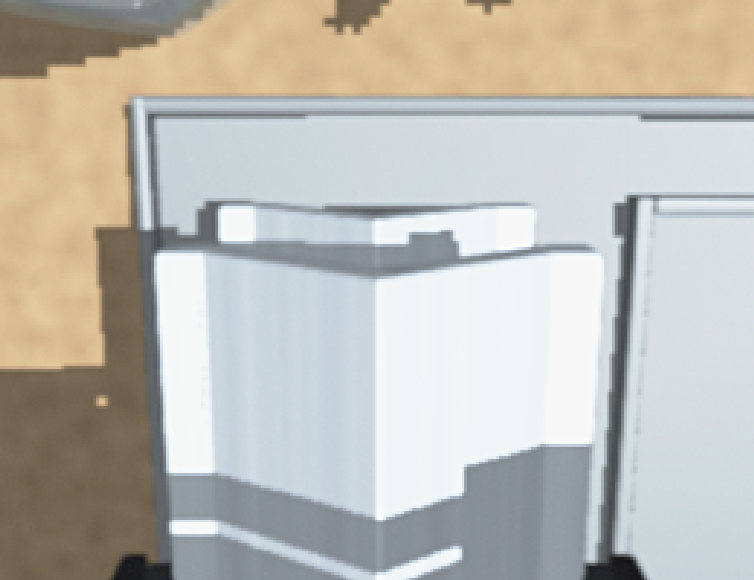

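Held guard's far apex is at about (320.3,185.5). The seated guard's is at (319.7,165.2), with its feet at (265,161) and (374,161).

```bash
python3 - <<'E'
from h import *
np.set_printoptions(suppress=True,precision=1)
c=look('wrist')
print(ray(c,[(319.7,165.2)],.059)*1000,ray(c,[(264.8,161),(374.5,161.4)],.0345)*1000)
print(ray(c,[(320.3,185.5)],.128)*1000,ray(c,[(243.4,176.9),(397.6,176.2)],.1033)*1000)
E
```

```text
[[649.   71.7]] [[648.4 103.6]
 [649.   39.8]]
[[649.2  71.5]] [[648.4 102.9]
 [649.5  39.9]]
```

Request:
step_arm --deltas '[[[0, 0, 0.002, 0, 0, 0.03, 0], [0, 0, 0.002, 0, 0, 0.043, 0], [0, 0, 0.002, 0, 0, 0.05, 0], [0, 0, 0.002, 0, 0, 0.055, 0], [0, 0, 0.002, 0, 0, 0.0575, 0], [0, 0, 0.002, 0, 0, 0.058, 0], [0, 0, 0.002, 0, 0, 0.058, 0]]]'

```text
time: 23.1
ee_pos: [0.5894, 0.0712, 0.0625]
eef_rot: [1.0, 0.004, 0.001, -0.0]
ft_force: [-0.9, 1.9, 5.2]
width: 0.0636
grip_force: 35.0
```

```bash
python3 - <<'E'
from h import *
st()
E
```

```text
t 23.1 tcp [589.4  71.2  62.5] xaxis [1.    0.009 0.001] z [ 0.001  0.    -1.   ] w 63.6 F [-0.9  1.9  5.2] g 35.0
```

Request:
step_arm --deltas '[[[0, 0, 0, 0, 0, 0, 100], [0, 0, 0, 0, 0, 0, 100], [0, 0, 0, 0, 0, 0, 100], [0, 0, 0, 0, 0, -0.03, 100], [0, 0, 0, 0, 0, -0.08, 100], [0, 0, 0, 0, 0, -0.14, 100], [0, 0, 0, 0, 0, -0.2, 100], [0, 0, 0, -0.02, 0, -0.24, 100], [0, 0, 0, -0.02, 0, -0.24, 100]]]'

```text
time: 24.22
ee_pos: [0.5694, 0.07, 0.3046]
eef_rot: [1.0, 0.004, 0.002, -0.001]
ft_force: [-0.5, -0.2, -0.7]
width: 0.0871
grip_force: 0.0
```

```bash
python3 - <<'E'
from h import *
s=st();c=look('wrist');crop(c,0,50,440,300,1.8,'c8');to([.649,.19,.28],85,s)
E
```

```text
t 24.23 tcp [569.4  70.  304.6] xaxis [1.    0.008 0.004] z [ 0.004  0.002 -1.   ] w 87.1 F [-0.5 -0.2 -0.7] g 0.0
turn [ 1.4000e-03 -5.1000e-03 -1.4759e+00] shift [ 0.0804 -0.1194  0.0252]
```

View pics/c8.png

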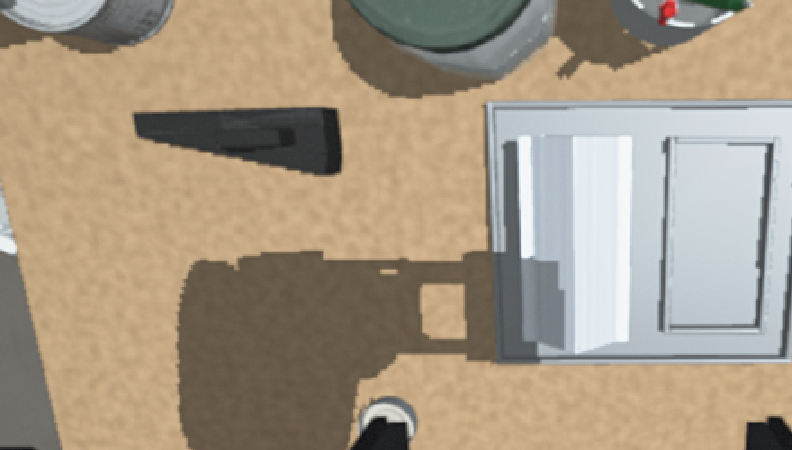

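Both guards are nested and flush. The left wedge's straight side faces +x and its thin end points to +y. I'll view it from straight above with the wrist camera and measure numerically.

Request:
step_arm --deltas '[[[0, 0, -0.18, 0.01, -0.015, 0, 100], [0, 0, -0.36, 0.02, -0.03, 0, 100], [0, 0, -0.54, 0.03, -0.05, 0, 100], [0, 0, -0.72, 0.04, -0.065, 0.01, 100], [0, 0, -0.9, 0.05, -0.08, 0.02, 100], [0, 0, -1.08, 0.06, -0.095, 0.025, 100], [0, 0, -1.26, 0.07, -0.11, 0.025, 100], [0, 0, -1.44, 0.076, -0.12, 0.025, 100], [0, -0.005, -1.476, 0.076, -0.12, 0.025, 100], [0, -0.005, -1.476, 0.076, -0.12, 0.025, 100], [0, -0.005, -1.476, 0.076, -0.12, 0.025, 100]]]'

```text
time: 25.65
ee_pos: [0.6438, 0.1908, 0.2763]
eef_rot: [0.738, 0.675, -0.003, 0.0]
ft_force: [0.2, 0.4, 0.2]
width: 0.0871
grip_force: 0.0
```

```bash
cat >> h.py <<'E'
def wedge(c,amin=1500,vmax=290,near=None):
    """dark wedge silhouettes -> 4-corner polygon on z=.03 plane; fit origin+yaw by its straight side and ends"""
    g=cv2.cvtColor(c['img'],cv2.COLOR_BGR2HSV);m=(g[...,2]<75)&(g[...,1]<90);m[vmax:]=0
    for k in blobs(m,amin):
        hull=cv2.convexHull(k);p=None
        for e in np.arange(2,15,.5):
            p=cv2.approxPolyDP(hull,e,True)[:,0]
            if len(p)<=4: break
        w=ray(c,p,.03)*1000;L=[np.linalg.norm(w[i]-w[i-1]) for i in range(len(w))]
        print('px',p.tolist(),'w',w.round(1).tolist(),'L',np.round(L,1))
        if len(w)!=4: continue
        i=int(np.argmin(L)); t=[w[i-1],w[i]]; K=[w[(i+1)%4],w[(i+2)%4]]  # thin end pair, thick end pair: K0 adjacent to t1
        # straight side: the one perpendicular to thick end
        th=K[1]-K[0]; a0=abs(np.dot(th,t[1]-K[0])); a1=abs(np.dot(th,t[0]-K[1]))
        s0,s1=(K[0],t[1]) if a0<a1 else (K[1],t[0])
        x=(s1-s0)/np.linalg.norm(s1-s0);o=K[1] if a0<a1 else K[0];y=np.array([-x[1],x[0]]);hand=np.sign(np.dot(o-s0,y))
        cen=(s0+s1)/2; O=cen+13.5*y
        print('hand',hand,'yaw',np.degrees(np.arctan2(x[1],x[0])).round(1),'origin',O.round(1),'rib',(O-20*x+3*y).round(1),'area',cv2.contourArea(k))
E
python3 - <<'E'
from h import *
s=st();print(np.round(s['joint_positions'],2));c=look('wrist','w9');wedge(c)
E
```

```text
t 25.65 tcp [643.8 190.8 276.3] xaxis [ 0.09   0.996 -0.004] z [-0.004 -0.004 -1.   ] w 87.1 F [0.2 0.4 0.2] g 0.0
[-0.91  0.53  0.84  1.3  -0.38  1.48 -0.19]
px [[325, 59], [337, 174], [303, 176], [312, 61]] w [[660.3, 325.6], [663.4, 219.2], [629.1, 220.2], [648.2, 325.0]] L [ 12.1 106.5  34.3 106.5]
hand 1.0 yaw 91.7 origin [648.4 272. ] rib [646.  251.9] area 2537.5
```

```bash
python3 - <<'E'
from h import *
g=cv2.cvtColor(cv2.imread('pics/w9.png'),cv2.COLOR_BGR2GRAY)
for v in range(56,184,6): print(v,g[v,292:346].tolist())
E
```

```text
56 [114, 114, 114, 112, 114, 114, 114, 114, 114, 113, 114, 114, 113, 112, 112, 112, 111, 112, 114, 114, 113, 112, 111, 112, 113, 115, 113, 112, 108, 119, 164, 187, 165, 135, 132, 134, 135, 132, 122, 112, 111, 112, 113, 115, 116, 114, 116, 115, 116, 116, 115, 112, 112, 112]
62 [119, 118, 118, 116, 115, 115, 113, 114, 114, 115, 115, 114, 115, 114, 114, 116, 117, 115, 91, 55, 42, 41, 44, 54, 64, 71, 69, 69, 63, 63, 63, 62, 60, 68, 92, 112, 115, 116, 117, 116, 116, 115, 112, 112, 112, 114, 116, 116, 116, 115, 114, 116, 116, 115]
68 [118, 120, 119, 119, 117, 116, 116, 115, 113, 114, 114, 113, 114, 113, 114, 115, 114, 100, 71, 47, 44, 43, 42, 43, 43, 42, 42, 42, 43, 42, 44, 43, 43, 41, 66, 100, 125, 144, 139, 120, 114, 113, 113, 113, 115, 116, 115, 115, 114, 114, 116, 116, 115, 115]
74 [114, 116, 115, 115, 114, 114, 114, 116, 115, 115, 116, 114, 114, 115, 116, 118, 115, 92, 54, 41, 44, 41, 43, 43, 44, 44, 45, 42, 43, 41, 42, 44, 41, 38, 58, 121, 184, 205, 172, 122, 106, 109, 110, 110, 112, 113, 113, 111, 112, 111, 112, 114, 114, 115]
80 [116, 116, 116, 114, 114, 115, 115, 116, 117, 116, 11
[... 3713 characters left out ...]
, 72, 70, 70, 71, 71, 71, 70, 72, 73, 71, 72, 71, 72, 72, 71, 70, 71, 72, 72, 71, 72, 71, 70, 71, 71, 71, 70, 71, 70, 66, 88, 149, 202, 220, 221, 223, 223, 222, 218]
176 [209, 212, 214, 216, 217, 217, 217, 214, 182, 136, 115, 102, 94, 94, 90, 85, 79, 75, 74, 74, 84, 94, 90, 79, 81, 84, 92, 103, 108, 110, 119, 131, 147, 158, 163, 170, 173, 172, 180, 196, 205, 206, 206, 208, 207, 206, 208, 211, 212, 213, 215, 216, 218, 218]
182 [208, 209, 212, 214, 214, 215, 212, 211, 212, 212, 212, 214, 214, 214, 214, 215, 214, 214, 214, 212, 211, 212, 212, 212, 211, 211, 212, 214, 214, 214, 214, 215, 215, 216, 217, 217, 216, 213, 212, 212, 214, 214, 214, 213, 213, 211, 212, 213, 214, 214, 214, 214, 215, 215]
```

```bash
sed -i 's/(g\[...,2\]<75)&(g\[...,1\]<90)/cv2.GaussianBlur(g[...,2],(3,3),0)<100/' h.py; python3 - <<'E'
from h import *
np.set_printoptions(suppress=True,precision=1)
s=st();c=look('wrist');wedge(c)
print(ray(c,[(319,152),(320,158),(318,141)],.053)*1000)
g=cv2.cvtColor(c['img'],cv2.COLOR_BGR2GRAY);print(g[154:168,319].tolist())
E
```

```text
t 25.7 tcp [643.8 190.9 276.4] xaxis [ 0.1  1.  -0. ] z [-0. -0. -1.] w 87.1 F [-0.1 -0.2  0.5] g 0.0
px [[326, 59], [337, 174], [303, 176], [311, 63]] w [[661.3, 325.7], [663.5, 219.3], [629.1, 220.3], [647.1, 323.5]] L [ 14.3 106.4  34.3 104.8]
hand 1.0 yaw 91.2 origin [648.9 272.2] rib [646.3 252.2] area 2923.5
[[647.6 244.2]
 [648.  238.7]
 [647.6 254.2]]
[71, 70, 72, 73, 71, 72, 71, 69, 67, 70, 72, 71, 72, 72]
```

Request:
step_arm --deltas '[[[0, 0, -0.11, 0.03, -0.002, 0.04, 45], [0, 0, -0.11, 0.061, -0.0025, 0.09, 45], [0, 0, -0.11, 0.061, -0.0025, 0.14, 45], [0, 0, -0.11, 0.061, -0.0025, 0.19, 45], [0, 0, -0.11, 0.061, -0.0025, 0.21, 45], [0, 0, -0.11, 0.061, -0.0025, 0.219, 45], [0, 0, -0.11, 0.061, -0.0025, 0.219, 0], [0, 0, -0.11, 0.061, -0.0025, 0.219, 0], [0, 0, -0.11, 0.061, -0.0025, 0.219, 0], [0, 0, -0.11, 0.061, -0.0025, 0.219, 0], [0, 0, -0.11, 0.061, -0.0025, 0.219, 0], [0, 0, -0.11, 0.061, -0.0025, 0.219, 0]]]' --squeeze 40

```text
time: 27.25
ee_pos: [0.6463, 0.2516, 0.0579]
eef_rot: [0.699, 0.715, -0.002, 0.0]
ft_force: [-0.2, 0.2, 6.1]
width: 0.0099
grip_force: 40.0
```

```bash
python3 - <<'E'
from h import *
s=st();print(np.round(s['joint_positions'],2))
to([.5685,-.031,.15],.7,s);to([.608,-.0082,.15],180.7,s)
E
```

```text
t 27.25 tcp [646.3 251.6  57.9] xaxis [-0.023  1.    -0.003] z [-0.002 -0.003 -1.   ] w 9.9 F [-0.2  0.2  6.1] g 40.0
[-0.91  0.73  0.7   1.47 -0.5   1.12 -0.09]
turn [7.000e-04 4.600e-03 1.582e+00] shift [-0.281  -0.0846 -0.0909]
turn [-4.6000e-03  7.0000e-04 -1.5596e+00] shift [-0.2592 -0.0446 -0.0911]
```

```bash
python3 - <<'E'
from h import *
np.set_printoptions(suppress=True,precision=1)
c=look('wrist')
T=np.eye(4);x=np.array([1,.0155,-.001]);z=np.array([-.001,-.002,-1.]);x/=np.linalg.norm(x);y=np.cross(z,x)
T[:3,:3]=np.c_[x,y,z];T[:3,3]=[.5868,.0705,.1194];T=T@c['T_tool_cam'];c['o'],c['R']=T[:3,3],T[:3,:3]
g=cv2.cvtColor(cv2.imread('pics/w5.png'),cv2.COLOR_BGR2GRAY)
for v in (180,210,240):
    print(v,list(zip(range(395,550),g[v,395:550].tolist()))[::1] if v==210 else '')
print(g[110:180,450].tolist())
for u,zz in ((400,.014),(410,.014),(500,.014),(510,.014)): print(u,ray(c,[(u,210)],zz)*1000,ray(c,[(u,210)],.006)*1000)
E
```

```text
180 
210 [(395, 249), (396, 241), (397, 217), (398, 217), (399, 209), (400, 161), (401, 109), (402, 84), (403, 76), (404, 107), (405, 162), (406, 207), (407, 223), (408, 223), (409, 215), (410, 204), (411, 211), (412, 220), (413, 220), (414, 220), (415, 220), (416, 220), (417, 220), (418, 221), (419, 221), (420, 220), (421, 221), (422, 221), (423, 221), (424, 221), (425, 221), (426, 222), (427, 221), (428, 221), (429, 221), (430, 221), (431, 221), (432, 221), (433, 221), (434, 221), (435, 221), (436, 221), (437, 222), (438, 221), (439, 221), (440, 222), (441, 221), (442, 221), (443, 221), (444, 221), (445, 222), (446, 220), (447, 221), (448, 222), (449, 220), (450, 222), (451, 221), (452, 221), (453, 220), (454, 221), (455, 221), (456, 221), (457, 221), (458, 220), (459, 221), (460, 221), (461, 221), (462, 221), (463, 221), (464, 221), (465, 221), (466, 221), (467, 221), (468, 221), (469, 221), (470, 221), (471, 221), (472, 221), (473, 222), (474, 221), (475, 221), (476, 221), (477, 220), (478, 221), (479, 221), (480, 222), (481, 220), (482, 222), (483, 220), (484, 222), (485, 221), 
[... 554 characters left out ...]
3, 187), (534, 191), (535, 194), (536, 195), (537, 193), (538, 192), (539, 190), (540, 188), (541, 188), (542, 189), (543, 189), (544, 192), (545, 193), (546, 196), (547, 197), (548, 198), (549, 201)]
240 
[195, 195, 195, 194, 195, 194, 195, 195, 194, 179, 163, 185, 205, 206, 195, 172, 138, 110, 163, 225, 227, 225, 225, 225, 224, 225, 224, 224, 224, 224, 224, 224, 224, 224, 224, 224, 224, 224, 223, 224, 223, 225, 225, 212, 160, 165, 221, 233, 228, 214, 184, 182, 220, 225, 223, 223, 223, 223, 224, 223, 223, 223, 223, 223, 224, 224, 224, 223, 223, 223]
400 [[613.1  17.5]] [[611.3  15.7]]
410 [[613.2  10.9]] [[611.4   8.9]]
500 [[614.1 -48.4]] [[612.4 -52.3]]
510 [[614.2 -55. ]] [[612.5 -59.1]]
```

Request:
step_arm --deltas '[[[0, 0, 0, 0, 0, -0.03, 0], [0, 0, 0, 0, 0, -0.08, 0], [0, 0, 0, -0.03, -0.01, -0.12, 0], [0, 0, 0.18, -0.06, -0.02, -0.13, 0], [0, 0, 0.36, -0.1, -0.03, -0.13, 0], [0, 0, 0.54, -0.14, -0.04, -0.13, 0], [0, 0, 0.72, -0.18, -0.05, -0.13, 0], [0, 0, 0.9, -0.22, -0.07, -0.13, 0], [0, 0, 1.08, -0.26, -0.085, -0.13, 0], [0, 0, 1.26, -0.281, -0.085, -0.13, 0], [0, 0, 1.44, -0.281, -0.085, -0.11, 0], [0, 0.004, 1.582, -0.281, -0.085, -0.091, 0], [0, 0.004, 1.582, -0.281, -0.085, -0.091, 0], [0, 0.004, 1.582, -0.281, -0.085, -0.091, 0]]]'

```text
time: 29.05
ee_pos: [0.568, -0.0311, 0.1502]
eef_rot: [1.0, 0.008, -0.0, 0.001]
ft_force: [1.0, 0.2, -1.3]
width: 0.0094
grip_force: 40.0
```

```bash
python3 - <<'E'
from h import *
s=st();print(np.round(s['joint_positions'],2));to([.568,-.0308,.067],.7,s);look('wrist','w10')
E
```

```text
t 29.05 tcp [568.  -31.1 150.2] xaxis [ 1.     0.015 -0.001] z [-0.001 -0.002 -1.   ] w 9.4 F [ 1.   0.2 -1.3] g 40.0
[-0.95  0.54  1.21  1.77 -0.54  1.21 -1.14]
turn [0.0016 0.0006 0.0032] shift [ 0.     -0.0005  0.0832]
```

View pics/w10.png

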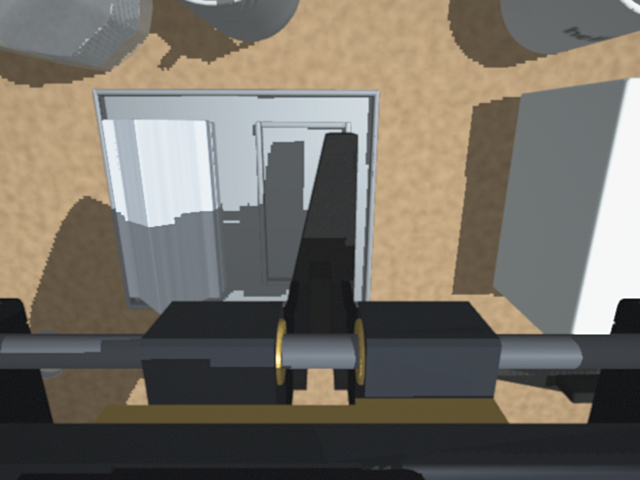

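The wedge is held straight side to the right. Its thin-end top spans (325..357) at v≈133, and the bay's far wall is at v≈122. I've used all my pictures, so from here on I work from numbers.

```bash
python3 - <<'E'
from h import *
np.set_printoptions(suppress=True,precision=1)
c=look('wrist');g=cv2.cvtColor(c['img'],cv2.COLOR_BGR2GRAY)
print(g[110:145,340].tolist());print(g[145,305:390].tolist());print(g[200,295:390].tolist())
print('end',ray(c,[(325,133),(357,133)],.122)*1000,'side',ray(c,[(357,145),(357,200)],.122)*1000)
print('wallR',ray(c,[(349,124)],.014)*1000)
E
```

```text
[212, 213, 212, 213, 213, 212, 213, 212, 211, 213, 213, 195, 165, 178, 196, 195, 181, 142, 100, 147, 204, 193, 126, 55, 42, 51, 57, 56, 54, 53, 56, 55, 60, 60, 60]
[205, 209, 208, 207, 207, 208, 208, 208, 209, 209, 209, 208, 208, 209, 209, 212, 201, 150, 75, 41, 49, 54, 54, 53, 53, 53, 58, 58, 58, 61, 60, 61, 61, 60, 60, 61, 62, 59, 57, 59, 60, 58, 58, 57, 58, 60, 54, 54, 54, 55, 52, 51, 96, 171, 210, 213, 210, 210, 210, 213, 208, 167, 107, 89, 90, 80, 76, 112, 153, 177, 187, 178, 171, 175, 177, 175, 175, 174, 175, 174, 174, 174, 172, 173, 170]
[92, 90, 90, 90, 91, 91, 89, 87, 105, 163, 195, 200, 200, 196, 156, 90, 44, 46, 51, 53, 51, 54, 53, 53, 54, 54, 54, 54, 53, 53, 54, 52, 53, 53, 54, 55, 53, 54, 54, 55, 55, 56, 57, 52, 52, 56, 54, 53, 52, 55, 55, 55, 56, 54, 55, 55, 54, 56, 54, 53, 63, 117, 173, 198, 200, 199, 199, 199, 200, 201, 197, 159, 99, 72, 91, 131, 164, 181, 180, 158, 153, 163, 169, 168, 170, 170, 170, 169, 169, 167, 167, 167, 168, 167, 166]
end [[645.1 -32.4]
 [645.4 -46. ]] side [[640.4 -46.2]
 [616.5 -47.2]]
wallR [[648.9 -50.5]]
```

Request:
step_arm --deltas '[[[0, 0, 0.002, -0.0015, 0, 0.03, 0], [0, 0, 0.002, -0.0015, 0, 0.055, 0], [0, 0, 0.002, -0.0015, 0, 0.067, 0], [0, 0, 0.002, -0.0015, 0, 0.072, 0], [0, 0, 0.002, -0.0015, 0, 0.076, 0], [0, 0, 0.002, -0.0015, 0, 0.08, 0], [0, 0, 0.002, -0.0015, 0, 0.084, 0], [0, 0, 0.002, -0.0015, 0, 0.086, 0], [0, 0, 0.002, -0.0015, 0, 0.087, 0]]]'

```text
time: 30.28
ee_pos: [0.5663, -0.0314, 0.0638]
eef_rot: [1.0, 0.005, -0.001, 0.0]
ft_force: [-11.4, 2.0, 26.0]
width: 0.0099
grip_force: 40.0
```

```bash
python3 - <<'E'
from h import *
st()
E
```

```text
t 30.27 tcp [566.3 -31.4  63.8] xaxis [ 1.     0.01  -0.001] z [-0.001 -0.    -1.   ] w 9.9 F [-11.4   2.   26. ] g 40.0
```

Request:
step_arm --deltas '[[[0, 0, 0, 0, 0, -0.001, 0], [0, 0, 0, 0, 0, -0.001, 40], [0, 0, 0, 0, 0, -0.001, 40], [0, 0, 0, 0, 0, -0.001, 40], [0, 0, 0, 0, 0, -0.001, 40], [0, 0, 0, 0, 0, -0.02, 40], [0, 0, 0, 0, 0, -0.07, 40], [0, 0, 0, 0, 0, -0.13, 40], [0, 0, 0, 0, 0, -0.19, 40], [0, 0, 0, -0.02, 0, -0.24, 40], [0, 0, 0, -0.02, 0, -0.24, 40]]]'

```text
time: 31.65
ee_pos: [0.547, -0.0328, 0.3072]
eef_rot: [1.0, 0.004, 0.003, -0.001]
ft_force: [0.4, -0.7, -0.8]
width: 0.0345
grip_force: 0.0
```

```bash
python3 - <<'E'
from h import *
s=st();to([.41,-.29,.28],80,s)
c=look('wrist');print(c['img'].shape);cv2.imwrite('pics/w11.png',c['img']);wedge(c,amin=800)
E
```

```text
t 31.65 tcp [547.  -32.8 307.2] xaxis [1.    0.008 0.005] z [ 0.005  0.002 -1.   ] w 34.5 F [ 0.4 -0.7 -0.8] g 0.0
turn [ 0.0021 -0.0059 -1.3878] shift [-0.1393  0.2561  0.0259]
(480, 640, 3)
px [[607, 248], [601, 283], [569, 279], [578, 249]] w [[495.2, -363.5], [451.6, -366.2], [456.4, -327.4], [493.6, -330.4]] L [33.1 43.6 39.1 37.4]
hand -1.0 yaw -4.6 origin [ 476.1 -315.4] rib [ 456.4 -310.8] area 1436.5
px [[578, 243], [562, 279], [523, 290], [420, 271]] w [[500.8, -328.9], [456.3, -319.1], [441.7, -275.4], [464.7, -150.8]] L [181.8  45.6  46.  126.8]
hand 1.0 yaw -71.6 origin [ 461.8 -293. ] rib [ 458.3 -273.1] area 3968.0
px [[608, 110], [587, 217], [564, 211], [581, 113]] w [[645.3, -330.6], [531.5, -332.8], [538.1, -305.7], [642.1, -303.2]] L [ 27.6 113.9  27.9 104.1]
hand -1.0 yaw 1.3 origin [ 589.8 -290.9] rib [ 569.7 -288.4] area 1276.5
px [[335, 108], [335, 214], [294, 251], [190, 290], [98, 289], [115, 193]] w [[644.7, -47.3], [532.2, -49.6], [488.0, -3.2], [437.7, 121.4], [437.9, 231.1], [553.6, 194.0]] L [258.  112.5  64.1 134.3 109.7 121.4]
px [[486, 76], [468, 239]
[... 279 characters left out ...]
], [709.2, -241.9], [738.2, -261.2]] L [ 76.9  28.  101.2  34.8]
hand -1.0 yaw -84.4 origin [ 755.4 -298.1] rib [ 756.4 -277.9] area 3586.5
px [[553, 0], [531, 29], [499, 34], [498, 0]] w [[744.9, -255.1], [719.8, -238.1], [715.1, -207.4], [744.5, -202.2]] L [52.9 30.3 31.1 29.8]
hand -1.0 yaw 98.7 origin [ 704.1 -224.8] rib [ 704.2 -245. ] area 1386.5
px [[509, 43], [426, 67], [403, 19], [412, 0], [464, 0]] w [[707.2, -218.4], [684.6, -138.2], [727.4, -111.9], [743.8, -119.4], [744.2, -169.5]] L [61.4 83.4 50.2 18.  50. ]
px [[307, 18], [248, 66], [132, 82], [39, 0], [300, 0]] w [[727.4, -18.3], [683.9, 41.2], [667.9, 160.1], [740.6, 240.1], [742.8, -11.6]] L [ 16.8  73.7 120.  108.1 251.7]
```

Request:
step_arm --deltas '[[[0, 0, -0.17, -0.02, 0.03, 0, 45], [0, 0, -0.34, -0.04, 0.06, 0, 45], [0, 0, -0.51, -0.06, 0.1, 0, 45], [0, 0, -0.68, -0.08, 0.13, 0.01, 45], [0, 0, -0.85, -0.1, 0.17, 0.026, 45], [0, 0, -1.02, -0.12, 0.21, 0.026, 45], [0, 0, -1.19, -0.139, 0.24, 0.026, 45], [0, 0, -1.36, -0.139, 0.256, 0.026, 45], [0, -0.006, -1.388, -0.139, 0.256, 0.026, 45], [0, -0.006, -1.388, -0.139, 0.256, 0.026, 45], [0, -0.006, -1.388, -0.139, 0.256, 0.026, 45]]]'

```text
time: 33.08
ee_pos: [0.4098, -0.2883, 0.2768]
eef_rot: [0.766, 0.643, -0.004, -0.0]
ft_force: [-0.2, 0.8, 0.1]
width: 0.0391
grip_force: 0.0
```

```bash
python3 - <<'E'
from h import *
s=st();print(np.round(s['joint_positions'],2));c=look('wrist','w12')
g=cv2.cvtColor(c['img'],cv2.COLOR_BGR2HSV);c['img'][:,:200]=255;c['img'][:,440:]=255;wedge(c)
E
```

```text
t 33.08 tcp [ 409.8 -288.3  276.8] xaxis [ 0.173  0.985 -0.006] z [-0.006 -0.005 -1.   ] w 39.1 F [-0.2  0.8  0.1] g 0.0
[-0.78  0.    1.33  1.78  0.01  1.37  0.37]
px [[439, 29], [439, 245], [421, 209], [402, 36]] w [[543.1, -149.0], [526.5, -355.0], [511.3, -312.5], [509.5, -148.8]] L [ 33.6 206.7  45.1 163.7]
hand -1.0 yaw 90.6 origin [ 496.9 -230.8] rib [ 494.2 -250.8] area 5328.5
px [[202, 0], [295, 0], [363, 49], [412, 206], [369, 229], [202, 136]] w [[337.7, -89.4], [419.1, -103.8], [473.1, -153.3], [502.5, -307.7], [455.4, -324.6], [306.9, -202.6]] L [117.3  82.7  73.3 157.2  50.  192.2]
```

```bash
sed -i 's/^    g=cv2.cvtColor(c\[.img.\],cv2.COLOR_BGR2HSV);m=.*$/    a=cv2.GaussianBlur(c["img"],(3,3),0).astype(int);m=(a.max(2)<110)\&(a.max(2)-a.min(2)<22);m[vmax:]=0/' h.py; python3 - <<'E'
from h import *
s=st();c=look('wrist')
for v in range(40,240,20): print(v,[tuple(c['img'][v,u].tolist()) for u in range(280,400,8)])
c['img'][:,:230]=255;c['img'][:,420:]=255
wedge(c,600)
E
```

```text
t 33.12 tcp [ 410.  -288.2  276.9] xaxis [ 0.173  0.985 -0.005] z [-0.005 -0.005 -1.   ] w 39.0 F [-0.3  0.9  0.2] g 0.0
40 [(50, 63, 73), (49, 61, 71), (51, 62, 71), (91, 117, 137), (96, 122, 142), (97, 125, 146), (95, 122, 142), (94, 121, 141), (93, 120, 140), (89, 114, 133), (90, 116, 137), (89, 116, 136), (95, 122, 142), (92, 118, 139), (92, 117, 138)]
60 [(49, 62, 71), (49, 62, 71), (53, 66, 75), (49, 61, 71), (53, 66, 76), (52, 65, 74), (69, 88, 102), (52, 64, 72), (46, 59, 70), (49, 60, 71), (50, 62, 72), (99, 126, 147), (93, 120, 140), (97, 125, 144), (89, 116, 136)]
80 [(50, 64, 73), (52, 65, 74), (48, 61, 70), (50, 63, 73), (50, 63, 72), (48, 61, 72), (86, 110, 129), (49, 62, 71), (25, 28, 33), (22, 25, 23), (21, 21, 19), (95, 122, 142), (95, 121, 141), (96, 124, 144), (92, 119, 138)]
100 [(50, 63, 72), (50, 64, 73), (85, 111, 131), (50, 63, 72), (51, 64, 74), (51, 64, 74), (79, 101, 117), (50, 63, 72), (20, 20, 21), (21, 22, 24), (25, 25, 24), (91, 118, 138), (94, 120, 141), (95, 122, 142), (99, 125, 146)]
120 [(97, 125, 145), (86, 110, 128), (94, 121, 141), (50, 63, 73), 
[... 1095 characters left out ...]
 62, 72)]
220 [(96, 123, 142), (91, 117, 138), (97, 125, 146), (98, 127, 147), (94, 120, 142), (97, 123, 144), (97, 125, 145), (91, 117, 138), (93, 121, 141), (97, 124, 145), (81, 105, 122), (51, 63, 73), (183, 181, 175), (175, 174, 170), (186, 184, 180)]
px [[416, 215], [418, 253], [384, 257], [375, 233]] w [[505.9, -317.7], [503.9, -359.9], [467.4, -358.2], [461.3, -329.8]] L [46.2 42.2 36.6 29.1]
hand -1.0 yaw 177.4 origin [ 485.  -372.6] rib [ 504.9 -376.5] area 1217.5
px [[360, 64], [379, 181], [343, 185], [343, 74]] w [[468.8, -165.0], [472.4, -276.0], [435.9, -273.7], [451.9, -170.8]] L [ 17.8 111.   36.6 104.2]
hand -1.0 yaw 81.1 origin [ 430.5 -220.2] rib [ 424.5 -239.5] area 3324.0
```

```bash
cat >> h.py <<'E'
def wedge2(c,lo,hi,thr=58,z=.03):
    """wedge seen thin end up in the picture: fit lines to both sides from row-wise edges; straight side on the right"""
    a=cv2.GaussianBlur(c['img'],(3,3),0).max(2);L=[];Rr=[]
    m=np.zeros_like(a);m[lo[1]:hi[1],lo[0]:hi[0]]=a[lo[1]:hi[1],lo[0]:hi[0]]<thr
    k=max(blobs(m,500),key=cv2.contourArea);print('bbox',k.min(0),k.max(0),cv2.contourArea(k))
    f=np.zeros_like(a);cv2.drawContours(f,[k],-1,1,-1)
    v0,v1=k[:,1].min(),k[:,1].max()
    for v in range(v0+8,v1-8):
        u=np.flatnonzero(f[v])
        L.append((u.min()-.5,v));Rr.append((u.max()+.5,v))
    out=[]
    for E in (L,Rr):
        w=ray(c,E,z)*1000
        q=cv2.fitLine(w.astype(np.float32),cv2.DIST_HUBER,0,.01,.01).ravel();d=q[:2]*np.sign(q[1]);out.append((d,q[2:]))
        print('side yaw',np.degrees(np.arctan2(d[1],d[0])).round(2),q[2:].round(1))
    d,p=out[1];n=np.array([-d[1],d[0]])
    w=ray(c,k,z)*1000;s=(w-p)@d;mid=(s.min()+s.max())/2;O=p+mid*d+13.5*n
    print('len',s.ptp() if hasattr(s,'ptp') else np.ptp(s),'yaw',np.degrees(np.arctan2(d[1],d[0])).round(2),'origin',O.round(1),'rib',(O-20*d+3*n).round(1))
E
python3 - <<'E'
from h import *
s=st();c=look('wrist');wedge2(c,(300,40),(400,215))
E
```

```text
t 33.17 tcp [ 410.1 -288.1  277. ] xaxis [ 0.172  0.985 -0.005] z [-0.005 -0.004 -1.   ] w 39.2 F [ 0.4  0.6 -0.3] g 0.0
bbox [340  67] [377 185] 3069.5
side yaw 78.75 [ 443.7 -216.7]
side yaw 91.36 [ 470.5 -226.4]
len 109.00304815994843 yaw 91.36 origin [ 456.9 -221.3] rib [ 454.3 -241.4]
```

The right wedge's centre is now about 3 cm from where the top view put it, so it was knocked. Gripping across the rib would bring the gripper body close to the hood's handle, so I'll grip the rib by its ends with the tool at yaw ~1.4°.

```bash
python3 - <<'E'
from h import *
s=st();to([.4543,-.2414,.12],1.4,s)
E
```

```text
t 33.23 tcp [ 410.2 -288.1  277.1] xaxis [ 0.172  0.985 -0.005] z [-0.005 -0.004 -1.   ] w 39.2 F [ 0.2  0.4 -0.4] g 0.0
turn [1.0000e-04 6.8000e-03 1.3737e+00] shift [0.0544 0.0361 0.1567]
```

Request:
step_arm --deltas '[[[0, 0, 0.18, 0.01, 0.005, 0, 60], [0, 0, 0.36, 0.02, 0.01, 0, 60], [0, 0, 0.54, 0.03, 0.015, 0, 60], [0, 0, 0.72, 0.04, 0.02, 0, 60], [0, 0, 0.9, 0.05, 0.03, 0.02, 60], [0, 0, 1.08, 0.054, 0.036, 0.04, 60], [0, 0, 1.26, 0.054, 0.036, 0.08, 60], [0, 0.007, 1.374, 0.054, 0.036, 0.12, 60], [0, 0.007, 1.374, 0.054, 0.036, 0.157, 60], [0, 0.007, 1.374, 0.054, 0.036, 0.157, 60]]]'

```text
time: 34.48
ee_pos: [0.4527, -0.2415, 0.1182]
eef_rot: [1.0, 0.012, -0.002, -0.0]
ft_force: [-0.4, 0.1, 0.3]
width: 0.0521
grip_force: 0.0
```

```bash
python3 - <<'E'
from h import *
s=st();print(np.round(s['joint_positions'],2));to([.4543,-.2414,.058],1.4,s)
E
```

```text
t 34.48 tcp [ 452.7 -241.5  118.2] xaxis [ 1.     0.024 -0.004] z [-0.004  0.    -1.   ] w 52.1 F [-0.4  0.1  0.3] g 0.0
[-0.6   0.41  1.2   1.94 -0.43  1.08 -0.76]
turn [-0.0002  0.004  -0.0005] shift [ 0.0018 -0.      0.0602]
```

Request:
step_arm --deltas '[[[0, 0.004, 0, 0.0015, 0, 0.03, 60], [0, 0.004, 0, 0.0015, 0, 0.05, 60], [0, 0.004, 0, 0.0015, 0, 0.06, 60], [0, 0.004, 0, 0.0015, 0, 0.06, 60], [0, 0.004, 0, 0.0015, 0, 0.06, 0], [0, 0.004, 0, 0.0015, 0, 0.06, 0], [0, 0.004, 0, 0.0015, 0, 0.06, 0], [0, 0.004, 0, 0.0015, 0, 0.06, 0], [0, 0.004, 0, 0.0015, 0, 0.06, 0]]]' --squeeze 45

```text
time: 35.6
ee_pos: [0.4559, -0.2422, 0.0601]
eef_rot: [1.0, 0.012, 0.002, 0.0]
ft_force: [-0.5, 2.6, 6.6]
width: 0.0351
grip_force: 45.0
```

```bash
python3 - <<'E'
from h import *
s=st();to([.6085,-.0074,.15],90.7,s)
E
```

```text
t 35.6 tcp [ 455.9 -242.2   60.1] xaxis [1.    0.024 0.005] z [ 0.005 -0.    -1.   ] w 35.1 F [-0.5  2.6  6.6] g 45.0
turn [ 0.0039 -0.0033 -1.5587] shift [ 0.1587 -0.231  -0.0893]
```

Request:
step_arm --deltas '[[[0, 0, 0, 0, 0, -0.02, 0], [0, 0, 0, 0, 0, -0.07, 0], [0, 0, 0, 0, 0, -0.12, 0], [0, 0, -0.1, 0, -0.02, -0.15, 0], [0, 0, -0.28, 0.02, -0.05, -0.15, 0], [0, 0, -0.46, 0.04, -0.08, -0.15, 0], [0, 0, -0.64, 0.06, -0.11, -0.15, 0], [0, 0, -0.82, 0.08, -0.14, -0.15, 0], [0, 0, -1.0, 0.1, -0.17, -0.15, 0], [0, 0, -1.18, 0.12, -0.2, -0.15, 0], [0, 0, -1.36, 0.15, -0.22, -0.15, 0], [0.004, -0.003, -1.558, 0.159, -0.232, -0.12, 0], [0.004, -0.003, -1.558, 0.159, -0.2325, -0.089, 0], [0.004, -0.003, -1.558, 0.159, -0.2325, -0.089, 0], [0.004, -0.003, -1.558, 0.159, -0.2325, -0.089, 0]]]'

```text
time: 37.48
ee_pos: [0.609, -0.0065, 0.151]
eef_rot: [0.704, 0.711, 0.0, 0.001]
ft_force: [0.6, -0.4, -1.0]
width: 0.0351
grip_force: 45.0
```

```bash
python3 - <<'E'
from h import *
s=st();print(np.round(s['joint_positions'],2))
c=look('wrist','w13');a=c['img'].max(2)
for u in (250,290,330,370,400): print(u,a[150:300:3,u].tolist())
for v in (200,230,250,270): print(v,a[v,150:520:4].tolist())
E
```

```text
t 37.48 tcp [609.   -6.5 151. ] xaxis [-0.01  1.   -0.  ] z [ 0.001 -0.    -1.   ] w 35.1 F [ 0.6 -0.4 -1. ] g 45.0
[-0.68  0.45  0.79  1.66 -0.35  1.18  0.21]
250 [166, 170, 167, 170, 166, 165, 198, 200, 196, 187, 128, 131, 131, 132, 131, 131, 132, 131, 118, 125, 245, 243, 243, 243, 243, 244, 161, 129, 130, 130, 53, 43, 44, 42, 42, 43, 43, 41, 44, 45, 48, 48, 49, 48, 49, 47, 48, 46, 48, 46]
290 [168, 171, 169, 169, 168, 166, 199, 201, 197, 183, 129, 131, 131, 130, 131, 130, 131, 131, 118, 130, 121, 248, 244, 244, 244, 244, 244, 244, 246, 142, 129, 129, 129, 47, 43, 44, 42, 45, 43, 46, 49, 49, 49, 48, 50, 49, 48, 44, 44, 45]
330 [169, 170, 171, 171, 169, 166, 201, 202, 198, 184, 131, 133, 132, 131, 129, 131, 131, 132, 114, 131, 127, 132, 130, 141, 249, 245, 245, 245, 245, 245, 245, 246, 170, 47, 43, 42, 42, 44, 42, 47, 48, 49, 49, 48, 50, 49, 49, 44, 42, 44]
370 [170, 170, 172, 171, 168, 167, 202, 202, 199, 183, 131, 132, 214, 245, 245, 245, 246, 232, 106, 244, 248, 250, 249, 249, 249, 248, 248, 248, 248, 248, 247, 247, 252, 54, 43, 44, 44, 45, 44, 49, 50, 50, 49, 50, 41, 37, 40, 47,
[... 1326 characters left out ...]
 44, 44, 44, 43, 42, 42, 43, 41, 40, 40, 40, 40, 40, 40, 39, 40, 40, 41, 41, 36, 36, 32, 35, 35, 37, 37, 39, 38, 36, 34, 89, 247, 250, 147, 235, 243, 243, 242, 237, 237, 240, 242, 241, 240, 238, 241, 243, 242, 241, 242, 242, 242, 197, 139, 135, 133, 129, 173, 145, 90, 92, 96, 99, 105, 177]
270 [241, 242, 241, 240, 60, 47, 48, 47, 48, 46, 49, 47, 48, 48, 47, 49, 51, 45, 49, 50, 49, 48, 48, 48, 48, 48, 48, 48, 48, 50, 48, 49, 50, 50, 47, 49, 49, 47, 50, 48, 48, 48, 49, 48, 50, 48, 49, 48, 48, 50, 46, 50, 50, 48, 48, 50, 48, 48, 49, 51, 47, 228, 233, 243, 243, 240, 239, 240, 241, 239, 241, 242, 240, 239, 241, 239, 240, 242, 241, 240, 238, 239, 242, 244, 243, 231, 224, 252, 142, 120, 89, 94, 98]
```

```bash
python3 - <<'E'
from h import *
np.set_printoptions(suppress=True,precision=1)
c=look('wrist');a=c['img'].max(2)
E=[(u,200+int(np.argmax(a[200:300,u]<70))) for u in range(150,402,6)];print(E)
sel=[(u,v-.5) for u,v in E if 290<u<380];w=ray(c,sel,.151-.0601+.03)*1000;print('edge',w[[0,-1]])
print('x extents',ray(c,[(395,255),(395,270)],.121)*1000, a[260,140:200:2].tolist(),a[260,370:400].tolist())
E
```

```text
[(150, 200), (156, 200), (162, 200), (168, 267), (174, 261), (180, 256), (186, 250), (192, 250), (198, 250), (204, 250), (210, 250), (216, 249), (222, 239), (228, 235), (234, 237), (240, 238), (246, 239), (252, 241), (258, 242), (264, 243), (270, 245), (276, 246), (282, 247), (288, 249), (294, 249), (300, 249), (306, 249), (312, 249), (318, 249), (324, 249), (330, 249), (336, 249), (342, 250), (348, 250), (354, 250), (360, 249), (366, 249), (372, 249), (378, 249), (384, 255), (390, 264), (396, 200)]
edge [[597.3  17.4]
 [636.7  17.8]]
x extents [[644.9  14.7]
 [645.5   7.1]] [242, 242, 241, 241, 241, 241, 240, 241, 242, 242, 241, 239, 238, 239, 240, 243, 231, 109, 39, 43, 45, 45, 43, 44, 43, 43, 42, 42, 43, 42] [42, 41, 43, 43, 45, 44, 44, 42, 44, 45, 45, 44, 44, 42, 41, 40, 35, 72, 169, 241, 232, 144, 101, 148, 219, 242, 243, 241, 236, 240]
```

```bash
python3 - <<'E'
from h import *
np.set_printoptions(suppress=True,precision=1)
c=look('wrist')
print(ray(c,[(185.5,249.7),(300,248.6),(375,248.6),(382.5,249.5)],.0909)*1000)
print(ray(c,[(166.5,267.5),(393.5,267.5)],.1209)*1000)
E
```

```text
[[535.4   6.2]
 [598.6   7.5]
 [640.1   8. ]
 [644.3   7.5]]
[[536.5   7.4]
 [644.6   8.5]]
```

Request:
step_arm --deltas '[[[0, 0, 0, 0.001, -0.0015, 0.03, 0], [0, 0, 0, 0.001, -0.0015, 0.055, 0], [0, 0, 0, 0.001, -0.0015, 0.066, 0], [0, 0, 0, 0.001, -0.0015, 0.071, 0], [0, 0, 0, 0.001, -0.0015, 0.075, 0], [0, 0, 0, 0.001, -0.0015, 0.079, 0], [0, 0, 0, 0.001, -0.0015, 0.082, 0], [0, 0, 0, 0.001, -0.0015, 0.085, 0], [0, 0, 0, 0.001, -0.0015, 0.0855, 0]]]'

```text
time: 38.75
ee_pos: [0.6071, -0.0052, 0.066]
eef_rot: [0.703, 0.711, 0.0, -0.001]
ft_force: [-13.1, 0.6, 30.2]
width: 0.0355
grip_force: 45.0
```

```bash
python3 - <<'E'
from h import *
st()
E
```

```text
t 38.75 tcp [607.1  -5.2  66. ] xaxis [-0.011  1.     0.002] z [-0.     0.002 -1.   ] w 35.5 F [-13.1   0.6  30.2] g 45.0
```

Request:
step_arm --deltas '[[[0, 0, 0, 0, 0, -0.001, 56], [0, 0, 0, 0, 0, -0.001, 56], [0, 0, 0, 0, 0, -0.001, 56], [0, 0, 0, 0, 0, -0.02, 56], [0, 0, 0, 0, 0, -0.07, 56], [0, 0, 0, 0, 0, -0.13, 56], [0, 0, 0.1, 0, -0.01, -0.18, 80], [0, 0, 0.28, 0, -0.02, -0.21, 80], [0, 0, 0.46, 0, -0.03, -0.22, 80], [0, 0, 0.64, 0, -0.04, -0.22, 80], [0, 0, 0.82, 0, -0.05, -0.22, 80], [0, 0, 1.0, 0, -0.06, -0.22, 80], [0, 0, 1.18, 0, -0.07, -0.22, 80], [0, 0, 1.36, 0, -0.07, -0.22, 80], [0, 0, 1.57, 0, -0.07, -0.22, 80], [0, 0, 1.57, 0, -0.07, -0.22, 80], [0, 0, 1.57, 0, -0.07, -0.22, 80]]]'

```text
time: 40.88
ee_pos: [0.5371, -0.0059, 0.284]
eef_rot: [1.0, 0.008, -0.0, -0.0]
ft_force: [0.4, -0.0, 0.3]
width: 0.0692
grip_force: 0.0
```

```bash
python3 - <<'E'
from h import *
np.set_printoptions(suppress=True,precision=1)
s=st();c=look('wrist','w14')
a=cv2.GaussianBlur(c['img'],(3,3),0).max(2);lo=proj(c,[[.672,.02,.03],[.672,-.06,.03],[.505,.02,.03],[.505,-.06,.03]]);print(lo)
m=np.zeros_like(a);u0,v0=lo.min(0).astype(int);u1,v1=lo.max(0).astype(int);m[v0:v1,u0:u1]=a[v0:v1,u0:u1]<80
for k in blobs(m,300): print(k.min(0),k.max(0),rect(ray(c,k,.036)),cv2.contourArea(k))
for v in range(v0,v1,6): print(v,''.join('#' if x<80 else '.' for x in a[v,u0:u1]))
E
```

```text
t 40.88 tcp [537.1  -5.9 284. ] xaxis [ 1.  0. -0.] z [-0.  0. -1.] w 69.2 F [ 0.4 -0.   0.3] g 0.0
[[294.6  63.1]
 [379.   64.6]
 [295.1 232.5]
 [369.4 233.7]]
[295  96] [364 233] [574.8 -14.6 137.4  68.2  -0.2] 6948.0
63 ....................................................................................
69 ....................................................................................
75 ....................................................................................
81 ....................................................................................
87 ....................................................................................
93 ....................................................................................
99 ............###################################........###############..............
105 ....##################################################################..............
111 ....##################################################################..............
117 .....################################################################.............
[... 993 characters left out ...]
############################################################...............#.
195 ###################################################################...............#.
201 ###################################################################...............#.
207 #########....#############.............###########################...............##.
213 #######..........................................................................#..
219 #######.........................................................................##..
225 ##########..........................................................................
231 #####...............................................................................
```

```bash
python3 - <<'E'
from h import *
np.set_printoptions(suppress=True,precision=1)
c=look('wrist')
for z in (.006,.014,.036): print(z,ray(c,[(300.5,150),(363.3,150),(361.8,190),(365,110)],z)*1000)
print('ends',ray(c,[(320,97.5),(355,97.5),(310,209),(350,210)],.036)*1000)
g=c['img'].max(2)
for v in (99,130,150,190,204): print(v,g[v,285:385].tolist())
print('cols');
for u in (310,322,345,355): print(u,g[85:112,u].tolist(),g[195:225,u].tolist())
# guards still there / hood
print(proj(c,[[.648,.0717,.070]]))
E
```

```text
0.006 [[590.2  15.5]
 [591.2 -51.8]
 [548.2 -52.2]
 [631.8 -51.5]]
0.014 [[590.7  15.1]
 [591.8 -50.9]
 [549.5 -51.3]
 [631.5 -50.6]]
0.036 [[592.2  14. ]
 [593.2 -48.4]
 [553.2 -48.8]
 [630.8 -48.2]]
ends [[641.4  -4.6]
 [642.  -38. ]
 [532.5   4.1]
 [532.1 -37.6]]
99 [148, 150, 150, 150, 149, 150, 150, 151, 151, 150, 153, 153, 151, 122, 79, 69, 94, 126, 141, 123, 82, 44, 41, 42, 43, 43, 41, 43, 41, 42, 44, 46, 43, 42, 37, 39, 38, 40, 40, 40, 37, 38, 38, 39, 40, 40, 38, 37, 35, 35, 35, 36, 38, 45, 54, 69, 80, 95, 110, 128, 145, 153, 141, 98, 48, 31, 38, 40, 40, 44, 45, 41, 43, 42, 41, 41, 38, 36, 45, 93, 144, 153, 150, 160, 164, 162, 164, 163, 164, 163, 164, 166, 159, 129, 82, 60, 60, 88, 111, 124]
130 [149, 149, 149, 149, 150, 150, 149, 151, 150, 150, 151, 152, 148, 120, 80, 67, 67, 67, 68, 64, 53, 46, 48, 51, 50, 49, 39, 28, 27, 26, 21, 25, 28, 36, 38, 39, 41, 42, 41, 42, 41, 40, 36, 39, 45, 46, 45, 41, 39, 40, 38, 41, 37, 49, 56, 48, 33, 32, 38, 37, 40, 38, 40, 40, 41, 41, 39, 41, 41, 40, 39, 40, 40, 37, 38, 39, 37, 52, 107, 149, 151, 147, 157, 159, 159, 159, 159, 159, 160, 160, 
[... 1713 characters left out ...]
9, 42, 41, 40, 40, 38] [44, 42, 45, 50, 52, 50, 50, 63, 87, 107, 97, 74, 107, 145, 147, 146, 144, 143, 142, 141, 142, 141, 142, 142, 141, 140, 142, 141, 123, 76]
345 [161, 161, 161, 161, 160, 155, 146, 148, 141, 108, 74, 111, 158, 165, 145, 95, 53, 52, 56, 58, 61, 62, 61, 57, 54, 49, 45] [37, 36, 41, 41, 40, 40, 40, 41, 42, 42, 39, 39, 51, 96, 135, 138, 143, 145, 145, 145, 144, 143, 143, 144, 143, 144, 144, 143, 126, 83]
355 [162, 163, 163, 163, 164, 155, 145, 147, 143, 113, 67, 48, 42, 39, 45, 44, 46, 45, 46, 42, 42, 41, 41, 42, 45, 43, 39] [50, 48, 49, 48, 48, 48, 48, 48, 50, 45, 46, 44, 56, 100, 139, 138, 144, 146, 146, 145, 146, 145, 145, 144, 144, 144, 144, 144, 132, 95]
[[231.9  85.4]]
```

Both wedges sit inside the bay, down on its floor. Now for the hood.

Request:
step_arm --deltas '[[[0, 0, -0.012, 0.02, 0.06, -0.016, 60], [0, 0, -0.012, 0.04, 0.12, -0.016, 60], [0, 0, -0.012, 0.061, 0.18, -0.016, 60], [0, 0, -0.012, 0.061, 0.24, -0.016, 60], [0, 0, -0.012, 0.061, 0.258, -0.016, 60], [0, 0, -0.012, 0.061, 0.258, -0.016, 60], [0, 0, -0.012, 0.061, 0.258, -0.016, 60]]]'

```text
time: 41.85
ee_pos: [0.6016, -0.2619, 0.2995]
eef_rot: [1.0, 0.013, -0.0, -0.0]
ft_force: [0.6, 1.1, -1.1]
width: 0.0523
grip_force: 0.0
```

```bash
python3 - <<'E'
from h import *
np.set_printoptions(suppress=True,precision=1)
s=st();c=look('wrist','w15')
q=proj(c,[[.673,-.174,.1],[.673,-.354,.1],[.523,-.354,.1],[.523,-.174,.1]]);print('exp',q.tolist())
h=cv2.cvtColor(c['img'],cv2.COLOR_BGR2HSV);m=(h[...,2]>170)&(h[...,1]<25);m[293:]=0
for k in blobs(m,5000):
    p=cv2.approxPolyDP(cv2.convexHull(k),4,True)[:,0];print(p.tolist(),(ray(c,p,.1)*1000).tolist())
g=h[...,2]
for v in (185,210,240,265): print(v,g[v,285:350].tolist())
for u in (315,319): print(u,g[155:180:1,u].tolist(),g[262:292,u].tolist())
E
```

```text
t 41.85 tcp [ 601.6 -261.9  299.5] xaxis [ 1.  0. -0.] z [-0.  0. -1.] w 52.3 F [ 0.6  1.1 -1.1] g 0.0
exp [[219.51546433116732, 131.8567682759866], [428.8535081576558, 137.76734288794242], [411.8174538547329, 296.58541026211077], [227.22360278752814, 291.9616980775169]]
[[222, 135], [427, 138], [413, 293], [231, 292]] [[670.4526826796348, -176.0052267772233], [672.7632883918119, -352.4256200591278], [526.8493845187945, -354.7765222856931], [523.0599001924656, -177.67160812843298]]
[[220, 3], [256, 10], [271, 25], [279, 44], [277, 75], [268, 90], [250, 102], [233, 104], [213, 97], [188, 65], [186, 42], [193, 23]] [[770.2941335172063, -179.23536958594875], [766.2146409737185, -207.30780662167658], [756.001984060981, -218.99446227890277], [742.5202434533029, -225.29212206740135], [719.4063837561041, -223.54812188715277], [707.6712368335604, -215.9969073167815], [697.852954459581, -200.7783193564302], [695.87994989207, -186.4550299113795], [700.9529009108359, -169.95663355014878], [724.9828506555077, -150.88091071307636], [741.9443542949396, -150.53222726189762], [755.7392664387863, -15
[... 1334 characters left out ...]
120, 110, 88, 66, 64, 66, 67, 66, 67, 69, 67, 67, 64, 63, 73, 139, 214, 235, 234, 233, 233, 233, 233, 232, 233, 233, 233, 234, 233, 233, 233, 233, 233, 234, 233, 233, 233]
315 [233, 233, 233, 234, 234, 234, 234, 234, 233, 234, 234, 234, 234, 235, 236, 232, 184, 129, 114, 111, 111, 111, 111, 111, 112] [85, 86, 87, 88, 87, 86, 86, 86, 86, 87, 85, 84, 91, 135, 190, 222, 233, 234, 233, 232, 231, 231, 231, 231, 231, 231, 231, 231, 232, 233]
319 [233, 233, 233, 234, 233, 234, 233, 234, 234, 234, 233, 234, 234, 235, 229, 171, 86, 52, 62, 70, 97, 124, 135, 139, 139] [68, 66, 65, 67, 67, 67, 67, 67, 67, 66, 69, 66, 65, 61, 83, 168, 234, 235, 233, 232, 231, 232, 231, 232, 232, 231, 231, 230, 232, 232]
```

```bash
python3 - <<'E'
from h import *
c=look('wrist');w=ray(c,[(322.8,170.5),(321,276.8),(322.2,210),(321.6,240)],.132)*1000;print(w.round(1))
s=st();o=(w[0]+w[1])/2;print(o)
to([.5995,o[1]/1000,.1281],1.,s)
E
```

```text
[[ 646.5 -262.7]
 [ 554.9 -263.8]
 [ 614.3 -263.1]
 [ 588.4 -263.4]]
t 41.95 tcp [ 601.9 -261.2  299.6] xaxis [ 1.     0.027 -0.   ] z [-0.     0.001 -1.   ] w 52.5 F [-0.1 -0.2  0.4] g 0.0
[ 600.72801659 -263.25319457]
turn [-0.0007  0.0004  0.0097] shift [-0.0024  0.0021  0.1715]
```

Request:
step_arm --deltas '[[[0, 0, 0.012, -0.0025, 0.002, 0.05, 60], [0, 0, 0.012, -0.0025, 0.002, 0.1, 60], [0, 0, 0.012, -0.0025, 0.002, 0.15, 60], [0, 0, 0.012, -0.0025, 0.002, 0.171, 60], [0, 0, 0.012, -0.0025, 0.002, 0.171, 60], [0, 0, 0.012, -0.0025, 0.002, 0.171, 0], [0, 0, 0.012, -0.0025, 0.002, 0.171, 0], [0, 0, 0.012, -0.0025, 0.002, 0.171, 0], [0, 0, 0.012, -0.0025, 0.002, 0.171, 0], [0, 0, 0.012, -0.0025, 0.002, 0.171, 0], [0, 0, 0.012, -0.0025, 0.002, 0.171, 0], [0, 0, 0.012, -0.0025, 0.002, 0.171, 0], [0, 0, 0.012, -0.0025, 0.002, 0.171, 0]]]' --squeeze 55

```text
time: 43.58
ee_pos: [0.5988, -0.2648, 0.1287]
eef_rot: [1.0, 0.006, -0.0, -0.0]
ft_force: [-0.6, 1.6, 3.3]
width: 0.0115
grip_force: 55.0
```

```bash
python3 - <<'E'
from h import *
s=st();to([.5878,.0263,.227],.8,s)
E
```

```text
t 43.58 tcp [ 598.8 -264.8  128.7] xaxis [ 1.     0.012 -0.001] z [-0.001  0.    -1.   ] w 11.5 F [-0.6  1.6  3.3] g 55.0
turn [-0.0003  0.0005 -0.0016] shift [-0.0074 -0.2913 -0.0982]
```

Request:
step_arm --deltas '[[[0, 0, 0, 0, 0, -0.02, 0], [0, 0, 0, 0, 0, -0.06, 0], [0, 0, 0, 0, 0, -0.11, 0], [0, 0, 0, 0, -0.01, -0.12, 0], [0, 0, 0, -0.007, -0.06, -0.12, 0], [0, 0, 0, -0.007, -0.11, -0.12, 0], [0, 0, 0, -0.007, -0.16, -0.12, 0], [0, 0, 0, -0.007, -0.21, -0.12, 0], [0, 0, 0, -0.007, -0.26, -0.12, 0], [0, 0, 0, -0.007, -0.285, -0.12, 0], [0, 0, 0, -0.0075, -0.291, -0.12, 0], [0, 0, 0, -0.0075, -0.291, -0.12, 0], [0, 0, 0, -0.0075, -0.291, -0.12, 0]]]'

```text
time: 45.2
ee_pos: [0.5875, 0.0241, 0.2487]
eef_rot: [1.0, 0.005, -0.0, 0.0]
ft_force: [-0.4, 0.2, -3.7]
width: 0.0113
grip_force: 55.0
```

```bash
python3 - <<'E'
from h import *
s=st();c=look('wrist','w16')
# expected rim & hood top corners
b=s['ee_pos'][2]-.1287
print('rim exp',proj(c,[[.671,.122,.014],[.671,-.07,.014]]).round(1).tolist(),'hoodtop exp',proj(c,[[s['ee_pos'][0]+75e-3+dx,s['ee_pos'][1]+y,b+.1] for dx in(0,) for y in (.09,-.09)]).round(1).tolist())
h=cv2.cvtColor(c['img'],cv2.COLOR_BGR2HSV);m=(h[...,2]>170)&(h[...,1]<25);m[293:]=0
for k in blobs(m,8000):
    p=cv2.approxPolyDP(cv2.convexHull(k),4,True)[:,0];print(p.tolist(),(ray(c,p,b+.1)*1000).round(1).tolist())
g=h[...,2]
for u in (230,300,380): print(u,g[40:160:2,u].tolist())
for v in (130,150): print(v,g[v,150:230:2].tolist(),g[v,400:480:2].tolist())
to([.5878,.0263,.1347],.7,s)
E
```

```text
t 45.2 tcp [587.5  24.1 248.7] xaxis [ 1.     0.01  -0.001] z [-0.001 -0.    -1.   ] w 11.3 F [-0.4  0.2 -3.7] g 55.0
rim exp [[216.0, 119.1], [420.5, 121.4]] hoodtop exp [[109.8, 135.3], [531.4, 140.0]]
[[505, 292], [449, 293], [132, 247], [116, 143], [526, 142]] [[591.5, -65.5], [590.7, -38.6], [612.5, 111.3], [659.4, 111.9], [661.7, -63.8]]
230 [116, 117, 115, 113, 113, 111, 111, 109, 110, 109, 110, 111, 112, 110, 105, 103, 96, 96, 95, 94, 94, 95, 94, 96, 92, 88, 84, 83, 86, 81, 81, 86, 129, 141, 140, 139, 139, 141, 141, 141, 135, 118, 118, 98, 136, 134, 134, 112, 103, 107, 176, 213, 227, 232, 231, 231, 231, 231, 231, 231]
300 [104, 109, 92, 89, 82, 143, 207, 152, 96, 98, 98, 100, 99, 117, 93, 91, 77, 67, 68, 72, 73, 73, 74, 74, 73, 74, 71, 71, 72, 73, 108, 144, 142, 139, 136, 137, 140, 142, 139, 137, 126, 125, 119, 144, 148, 148, 149, 115, 103, 107, 177, 217, 230, 233, 233, 233, 233, 232, 232, 232]
380 [183, 173, 152, 136, 137, 135, 135, 136, 138, 137, 137, 136, 141, 142, 141, 139, 137, 137, 137, 136, 138, 141, 142, 139, 139, 137, 138, 141, 141, 142, 143, 139, 138, 140, 141, 141,
[... 290 characters left out ...]
150, 99, 108, 134, 134, 134, 135] [167, 166, 166, 167, 168, 166, 81, 57, 75, 136, 138, 141, 141, 140, 137, 134, 132, 136, 142, 143, 143, 142, 140, 136, 135, 136, 137, 137, 138, 140, 142, 142, 140, 138, 136, 133, 132, 133, 135, 135]
150 [227, 228, 229, 229, 227, 228, 228, 229, 229, 229, 229, 229, 230, 230, 230, 229, 230, 230, 230, 230, 230, 231, 230, 230, 231, 230, 231, 231, 231, 232, 231, 231, 231, 231, 231, 231, 231, 232, 231, 231] [232, 232, 232, 232, 233, 233, 233, 232, 233, 232, 233, 232, 232, 232, 232, 233, 232, 233, 232, 233, 232, 233, 232, 232, 233, 232, 232, 232, 232, 232, 232, 232, 232, 232, 232, 232, 232, 232, 232, 231]
turn [ 0.0004  0.0006 -0.0024] shift [ 0.0004 -0.0023  0.114 ]
```

```bash
python3 - <<'E'
from h import *
s=st();c=look('wrist');g=cv2.cvtColor(c['img'],cv2.COLOR_BGR2HSV)[...,2]
for v in (126,130,134): print(v,g[v,206:224].tolist(),g[v,404:424].tolist())
print((ray(c,[(213.5,130),(417.5,130),(300,119.5)],.014)*1000).round(1))
E
```

```text
t 45.25 tcp [587.6  24.2 248.7] xaxis [ 1.     0.01  -0.001] z [-0.001 -0.    -1.   ] w 11.2 F [ 0.2  0.4 -3. ] g 55.0
126 [141, 140, 137, 136, 138, 140, 134, 108, 91, 131, 146, 122, 83, 70, 84, 96, 97, 97] [162, 162, 165, 161, 162, 163, 164, 160, 129, 80, 61, 55, 61, 92, 127, 136, 130, 137, 141, 141]
130 [142, 143, 140, 140, 140, 142, 137, 113, 91, 121, 152, 146, 102, 76, 107, 131, 134, 134] [168, 167, 168, 169, 168, 170, 166, 137, 90, 66, 57, 52, 70, 106, 132, 132, 130, 138, 140, 141]
134 [110, 109, 109, 109, 109, 111, 111, 108, 101, 103, 116, 116, 102, 95, 101, 110, 111, 112] [121, 122, 122, 121, 123, 123, 121, 109, 97, 95, 92, 93, 97, 106, 113, 113, 109, 111, 110, 110]
[[661.2 125.1]
 [663.2 -67.7]
 [671.5  43.3]]
```

Request:
step_arm --deltas '[[[0, 0, -0.002, 0, -0.002, 0.03, 0], [0, 0, -0.002, 0, -0.002, 0.06, 0], [0, 0, -0.002, 0, -0.002, 0.085, 0], [0, 0, -0.002, 0, -0.002, 0.098, 0], [0, 0, -0.002, 0, -0.002, 0.103, 0], [0, 0, -0.002, 0, -0.002, 0.107, 0], [0, 0, -0.002, 0, -0.002, 0.11, 0], [0, 0, -0.002, 0, -0.002, 0.113, 0], [0, 0, -0.002, 0, -0.002, 0.115, 0], [0, 0, -0.002, 0, -0.002, 0.115, 0]]]'

```text
time: 46.55
ee_pos: [0.5878, 0.0279, 0.1347]
eef_rot: [1.0, 0.007, -0.0, -0.0]
ft_force: [-5.8, 0.4, 8.5]
width: 0.0111
grip_force: 55.0
```

```bash
python3 - <<'E'
from h import *
st()
E
```

```text
t 46.55 tcp [587.8  27.9 134.7] xaxis [ 1.     0.014 -0.   ] z [-0.     0.001 -1.   ] w 11.1 F [-5.8  0.4  8.5] g 55.0
```

Request:
step_arm --deltas '[[[0, 0, 0, 0, 0, -0.001, 50], [0, 0, 0, 0, 0, -0.001, 50], [0, 0, 0, 0, 0, -0.001, 50], [0, 0, 0, 0, 0, -0.001, 50], [0, 0, 0, 0, 0, -0.03, 50], [0, 0, 0, 0, 0, -0.08, 50], [0, 0, 0, 0, 0, -0.14, 50], [0, 0, 0, 0, 0, -0.17, 50], [0, 0, 0, 0, 0, -0.17, 50], [0, 0, 0, 0, 0, -0.17, 50]]]'

```text
time: 47.8
ee_pos: [0.5874, 0.028, 0.3026]
eef_rot: [1.0, 0.007, -0.001, 0.0]
ft_force: [0.5, 0.7, -0.6]
width: 0.0434
grip_force: 0.0
```

```bash
python3 - <<'E'
from h import *
s=st();c=look('wrist','w17');g=cv2.cvtColor(c['img'],cv2.COLOR_BGR2HSV)
m=(g[...,2]>170)&(g[...,1]<25);m[297:]=0
for k in blobs(m,5000):
    p=cv2.approxPolyDP(cv2.convexHull(k),4,True)[:,0];print(p.tolist(),(ray(c,p,.106)*1000).round(1).tolist())
old=cv2.imread('pics/w1.png');print('handle rows',[int(x) for x in g[160:180,316,2]],[int(x) for x in g[225,300:335,2]])
t=look('top','t17');h=cv2.cvtColor(t['img'],cv2.COLOR_BGR2HSV)
o=cv2.imread('pics/top0.png');d=(np.abs(o.astype(int)-t['img']).max(2)>40)
for k in blobs(d[130:350,150:460],40): print('chg',(k.min(0)+[150,130]).tolist(),(k.max(0)+[150,130]).tolist())
E
```

```text
t 47.8 tcp [587.4  28.  302.6] xaxis [ 1.     0.014 -0.002] z [-0.002 -0.    -1.   ] w 43.4 F [ 0.5  0.7 -0.6] g 0.0
[[426, 133], [413, 291], [229, 290], [217, 133]] [[661.4, -61.5], [514.6, -63.2], [513.0, 114.1], [658.7, 116.3]]
handle rows [233, 233, 233, 233, 235, 237, 219, 116, 47, 54, 66, 91, 121, 134, 138, 138, 139, 138, 139, 138] [121, 121, 121, 120, 121, 119, 120, 122, 120, 121, 120, 121, 119, 97, 71, 64, 67, 67, 68, 68, 67, 68, 68, 67, 66, 62, 89, 166, 226, 235, 234, 234, 234, 234, 234]
chg [380, 269] [427, 287]
chg [193, 182] [238, 199]
chg [188, 139] [356, 349]
```

```bash
python3 - <<'E'
from bench import r
print(r.close_job())
E
```

```text
the job is handed in; nothing more can be done
None
```

The job is handed in: both guards present are nested on the ridge, both wedges are down in the bay, and the hood is back on inside the rim. My last measurements agreed, though the hand-in gave no verdict.

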